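# Close a clip-lock sample box of culture dishes

## Robot

A 7-joint arm with a two-finger parallel gripper is mounted at the origin on a cart in front of the work surface, level with it; the furniture and walls round the work are solid. World frame = base frame: x ahead of the robot, y to its left, z up, the work surface at z = 0. Lengths are in mm, angles in rad, forces in N, time in s.
With the tool pointing down it reaches from about 400 to 850 mm from the base axis. Payload 10.4 kg.
Tool frame: the origin (TCP) lies at the very end of the fingers, on their centre line; the grasp point (between the pads) lies 19 mm behind it; z points along the fingers, y is the line along which they close (so a half turn about z gives the same grasp; the last joint's range is limited). The gripper opens to 87 mm and grips with 3 to 60 N. Pads are 19 mm wide; open, the fingers measure 117 mm over their backs; the gripper's body (75 mm by 190 mm) begins 51 mm behind the grasp point.
Start: joints at [-1.256, 0.332, -0.065, 1.46, 0.022, 1.35, -0.088], TCP at [207.121, 589.708, 195.376] pointing down, gripper open.
Joint ranges: [-2.6, 2.6], [-0.5, 2.12], [-1.47, 1.34], [0.16, 2.42], [-1.27, 4.41], [0.06, 2.06], [-2.6, 2.6]. Speed limits (rad/s): [2.22, 2.22, 2.79, 2.79, 3.14, 3.14, 3.14].

## Interface

Orientations are given as a 3x3 rotation matrix whose columns are the frame's x, y, z axes.
In Python, from rig import get_obs, read_camera, finish_job gives the robot as it stands.
- The arm moves only by the tool apply_moves, never from a script. Its argument "moves" is one flat list of numbers, 4 for each row, row after row: the shift along the world's x, y, z in mm, then the turn about the world's z in degrees. A call has 1 to 12 rows; each row is the pose to reach, as a shift and turn from the pose commanded when the call began; what a row does not reach only later rows make up. A row lasts 1/10 s, in which the tool goes at most 50 mm and 8.59 degrees, less where a joint would pass 70% of its speed; a pose out of reach is approached as far as the arm can. A call with a gripper value outside its range is refused whole. "grip" is the opening, from 0 (shut) to 1 (fully open), set as the call begins (left out, the last holds). The fingers move at their own pace and stop on an object; the grip force is fixed at half the most. Time passes only in rows, so rows that repeat a pose let the fingers close. It gives the time, the measured TCP pose, the force, the opening and the grip force at its end, in the units of the state.
- get_obs(): the state, without advancing time (a new reading comes with each control period).
- read_camera(name): name is "scene" or "top" or "wrist"; returns a dict with "image" (420x560x3 uint8, red, green, blue), "range_z" (420x560 float32, mm along the optical axis (not along the pixel's ray), 0 where there is no reading), "camera_matrix" (3x3 intrinsics, pixels), "rvec" (rotation vector, rad) and "tvec" (3), from world to camera coordinates, as OpenCV has them. Camera axes: x right, y down, z forward; pixel columns grow to the right and rows downward; lengths in mm; the calibration is good to about 2 mm. A picture is of the moment at which its call begins.
- finish_job(): hands the job in; it is judged then, once.
The state is a dict: "t": time; "q": joint angles; "qd": joint speeds; "tau": joint torques, N m; "tool_pos": TCP position; "orientation": TCP orientation; "force": force on the tool from outside, world axes, zero at the start; "torque": the same for the moment, N m; "opening": finger opening in mm; "grasp_force": force on a finger pad.
Only numpy, scipy, OpenCV 4.12 (cv2) and the standard library are available. Lean on these libraries where they do the work, as an engineer would, in place of code of your own. Each camera call takes 0.05 s, during which the arm holds its last target. There are 200 camera calls.

## Task

Close the sample box for transport: lower the loose lid onto it so that it sits in the mouth, then swing its four hinged clips down over the rim and push each one in until it snaps fully shut under the edge of the rim. Work in opposite-corner order, so that after the first clip the one diagonally across from it is shut next, then the other two, and the gasket is drawn down evenly. Push gently, by feel: the clips are thin plastic and the stop behind them is hard; do not drop the lid, and leave the things standing round about alone.

Things in the scene. Friction and masses are not known exactly. Their poses are not given: they have to be found in the camera images.
- box_mouth (a point): Open clear-plastic sample box holding stacks of culture dishes; it does not move. This point: centre of its mouth, level with the rim top, 78 mm above the worktop; x along its longer side, z up. Over the rim it is 204 (x) by 164 mm (y); the mouth is 178 by 138 mm. A soft dark foam gasket stands 4 mm proud all round on the rim and can be squeezed flat.
- box: The same box; origin under its middle, on the worktop; axes as box_mouth. The rim turns down outside like a skirt, 3 mm thick, its middle at y = +79.5 and -79.5 mm on the longer sides; its rounded lower edge is 9.5 mm below the rim top, and behind it a 6 mm gap to the wall is open from below, where a clip's hook snaps up behind the edge.
- lid_grip (a point): Loose white lid, some 0.3 kg, right side up on the worktop; this is the centre of the straight grip rib on top, 17 mm above the underside of the lid plate (29 mm above the worktop while parked). x along the rib and the lid's longer side, z up. The rib is 80 mm long (x), 14 mm thick (y), 5 to 28 mm above that underside, on a 24 mm wide foot up to 8 mm: grip it across y.
- lid: The same lid with its clips; origin in the middle of the plate's underside, axes as lid_grip. Plate 198 (x) by 154 (y) by 5 mm. Below it a plug 12 mm deep fits the box mouth: the upper 4 mm has 0.6 mm play all round, the rest tapers in by 6 mm, so it finds its way in from a few mm off. Origin 4 mm above the rim top when loose on the gasket, 2.5 mm when clipped. Fits also turned half round.
- clip_nl (a joint): Grey clip at the lid's near-left (-x, +y) corner, signs in the lid's frame, hinged on the lid's long edge. 0 = shut: hanging straight down outside the rim, hook under the rim's edge; grows as it swings outwards and up; 1.57 = level. Friction (0.012 N m) keeps it where it is left. 40 mm wide, 3 mm thick.
- hinge_nl (a point): Middle of the hinge line of clip_nl: in the lid's frame at x = -55, y = +79.5 mm, 3 mm above the plate's underside. The hinge line runs along x; axes as the lid's.
- tab_nl (a point): Middle of the rounded finger curl (5 mm diameter, 36 mm long) along the free edge of clip_nl: the place to push. Open at angle a it lies (7.5 cos a + 24 sin a) mm outside and (24 cos a - 7.5 sin a) mm below the hinge line. x along the hinge.
- clip_nr (a joint): Grey clip at the lid's near-right (-x, -y) corner, signs in the lid's frame, hinged on the lid's long edge. 0 = shut: hanging straight down outside the rim, hook under the rim's edge; grows as it swings outwards and up; 1.57 = level. Friction (0.012 N m) keeps it where it is left. Like clip_nl.
- hinge_nr (a point): The same for clip_nr: x = -55, y = -79.5 mm. Clips in closing: on the seated lid the hook's sloped nose meets the rim's lower edge at about 0.25 rad and must draw that corner of the lid 1 to 2 mm down on the gasket before it slips behind the edge at about 0.1 rad and snaps to 0. Until then it springs or stays back.
- tab_nr (a point): Middle of the rounded finger curl (5 mm diameter, 36 mm long) along the free edge of clip_nr: the place to push. Open at angle a it lies (7.5 cos a + 24 sin a) mm outside and (24 cos a - 7.5 sin a) mm below the hinge line. x along the hinge.
- clip_fl (a joint): Grey clip at the lid's far-left (+x, +y) corner, signs in the lid's frame, hinged on the lid's long edge. 0 = shut: hanging straight down outside the rim, hook under the rim's edge; grows as it swings outwards and up; 1.57 = level. Friction (0.012 N m) keeps it where it is left. Like clip_nl.
- hinge_fl (a point): The same for clip_fl: x = +55, y = +79.5 mm. Snapping a clip takes roughly 4 to 18 N pushed inwards at its curl, less when pushed along its arc (inwards and down) than straight in; the stop at 0 is hard, and more than 30 N cracks the clip.
- tab_fl (a point): Middle of the rounded finger curl (5 mm diameter, 36 mm long) along the free edge of clip_fl: the place to push. Open at angle a it lies (7.5 cos a + 24 sin a) mm outside and (24 cos a - 7.5 sin a) mm below the hinge line. x along the hinge.
- clip_fr (a joint): Grey clip at the lid's far-right (+x, -y) corner, signs in the lid's frame, hinged on the lid's long edge. 0 = shut: hanging straight down outside the rim, hook under the rim's edge; grows as it swings outwards and up; 1.57 = level. Friction (0.012 N m) keeps it where it is left. Like clip_nl.
- hinge_fr (a point): The same for clip_fr: x = +55, y = -79.5 mm.
- tab_fr (a point): Middle of the rounded finger curl (5 mm diameter, 36 mm long) along the free edge of clip_fr: the place to push. Open at angle a it lies (7.5 cos a + 24 sin a) mm outside and (24 cos a - 7.5 sin a) mm below the hinge line. x along the hinge.
- dropper_centre (a point): Centre of an amber dropper bottle, 36 mm wide, 93 mm high, standing on the worktop: a bystander.
- timer: White bench timer, 22 x 64 x 62 mm, standing on the worktop (origin under its middle): a bystander.
- marker: Marker pen, 17 x 135 mm, lying on the worktop (origin under its middle): a bystander.

How it is judged (in metres and radians):
On the way, in this order (a step that is already met when the one before it is completed fails the run):
1. the lid sits in the mouth of the box, flat on the gasket (horizontal distance between lid_grip and box_mouth below 0.004 m and angle between the x axis of lid_grip and the x axis of box_mouth, either way round below 0.04 rad and angle between the z axis of lid_grip and the z axis of box_mouth, either way round below 0.03 rad and z of lid_grip in the frame of box_mouth below 0.0235 m), for 0.2 s.
2. two diagonally opposite clips are snapped shut, the other two still open (all of step 1 and ((value of joint each of clip_nl, clip_fr below 0.1 rad and value of joint each of clip_nr, clip_fl above 0.1 rad) or (value of joint each of clip_nl, clip_fr above 0.1 rad and value of joint each of clip_nr, clip_fl below 0.1 rad))), for 0.1 s.
At the end, for the whole second after the job is handed in: The lid sits level in the mouth of the box (within 4 mm of its middle, 0.04 rad of its direction, 0.015 rad of level, rib centre less than 20.5 mm above the rim top), at rest, and all four clips are snapped shut (each within 0.06 rad of its stop) (value of joint each of clip_nl, clip_nr, clip_fl, clip_fr below 0.06 rad and horizontal distance between lid_grip and box_mouth below 0.004 m and angle between the x axis of lid_grip and the x axis of box_mouth, either way round below 0.04 rad and angle between the z axis of lid_grip and the z axis of box_mouth, either way round below 0.015 rad and z of lid_grip in the frame of box_mouth below 0.0205 m and linear speed of lid below 0.02 m/s); the robot touches nothing.
It fails at once if two neighbouring clips are shut while the other two are still open (the gasket is pinched on one side) ((value of joint each of clip_nl, clip_nr below 0.1 rad and value of joint each of clip_fl, clip_fr above 0.1 rad) or (value of joint each of clip_nl, clip_nr above 0.1 rad and value of joint each of clip_fl, clip_fr below 0.1 rad) or (value of joint each of clip_nl, clip_fl below 0.1 rad and value of joint each of clip_nr, clip_fr above 0.1 rad) or (value of joint each of clip_nl, clip_fl above 0.1 rad and value of joint each of clip_nr, clip_fr below 0.1 rad)).
It fails at once if a clip is pushed with more than 30 N (contact force between any of the fingers, the arm and clip_nl above 30 N or contact force between any of the fingers, the arm and clip_nr above 30 N or contact force between any of the fingers, the arm and clip_fl above 30 N or contact force between any of the fingers, the arm and clip_fr above 30 N).
It fails at once if the lid is let go more than 2 cm above the box (height (world z) of lid_grip above 0.122 m and contact force between the fingers and lid below 0.01 N).
It fails at once if a bystander is shifted more than 2 cm or knocked over (distance of any of timer, marker, dropper_centre from where it was at the start of the episode above 0.02 m or angle between any of dropper_centre, timer's own z axis and vertical above 0.3 rad).
It also fails if it takes over 67 s, if anything falls off the work surface, if the arm or the gripper's body presses on something with over 40 N, if the wrist force passes 120 N, or if a joint passes its speed limit or range.

## Working session

There is one attempt and no reset: what is moved stays moved. The work goes in short steps, Python scripts to look and compute and a tool call to move; the robot and the scene stay as the last step left them, time stands still between calls to the robot, and variables do not carry over. Pictures are saved under pics/ and viewed, at most 11 in all, crops included, and the job is handed in when it is done.

Besides the shell and the picture viewer there is one more tool, called after "Request:" by a JSON object that holds its "name" and its "arguments". apply_moves: Moves the arm, as the interface text tells. Its arguments: {"type":"object","properties":{"moves":{"type":"array"},"grip":{"type":"number"}},"required":["moves"]}

```bash
mkdir -p pics; cat > h.py <<'E'
import numpy as np, cv2
from rig import get_obs, read_camera, finish_job
def cam(n):
    c=read_camera(n); np.savez(f'pics/{n}.npz',**c); return c
def load(n): return dict(np.load(f'pics/{n}.npz'))
def cloud(c):
    K=c['camera_matrix'];R,_=cv2.Rodrigues(c['rvec']);t=np.ravel(c['tvec']);z=c['range_z']
    v,u=np.mgrid[:z.shape[0],:z.shape[1]]
    p=np.stack([(u-K[0,2])/K[0,0]*z,(v-K[1,2])/K[1,1]*z,z],-1)
    w=(p-t)@R
    w[z<=0]=np.nan
    return w
def save(c,f,crop=None,s=1):
    im=c['image'][:,:,::-1]
    if crop: a,b,d,e=crop; im=im[b:e,a:d]
    cv2.imwrite(f,cv2.resize(im,None,fx=s,fy=s,interpolation=cv2.INTER_CUBIC))
E
python3 - <<'E'
from h import *
o=get_obs();print(o['t'],o['tool_pos'],o['orientation'],o['force'])
c=cam('top');save(c,'pics/top1.png',s=1.4)
c2=cam('scene');save(c2,'pics/scene1.png',s=1.0)
w=cloud(c);print(np.nanmin(w,(0,1)),np.nanmax(w,(0,1)))
E
```

```text
0.0 [207.0246534  589.27756101 194.55520586] [[-9.43482578e-01  3.31421897e-01 -3.89397019e-04]
 [ 3.31422117e-01  9.43481638e-01 -1.33366812e-03]
 [-7.46178820e-05 -1.38734742e-03 -9.99999035e-01]] [ 1.3084983  -0.06405154  0.05942512]
[ -256.06162638 -1010.09179885  -929.00639176] [ 934.05404002 1356.21725727  743.24089965]
```

View pics/top1.png

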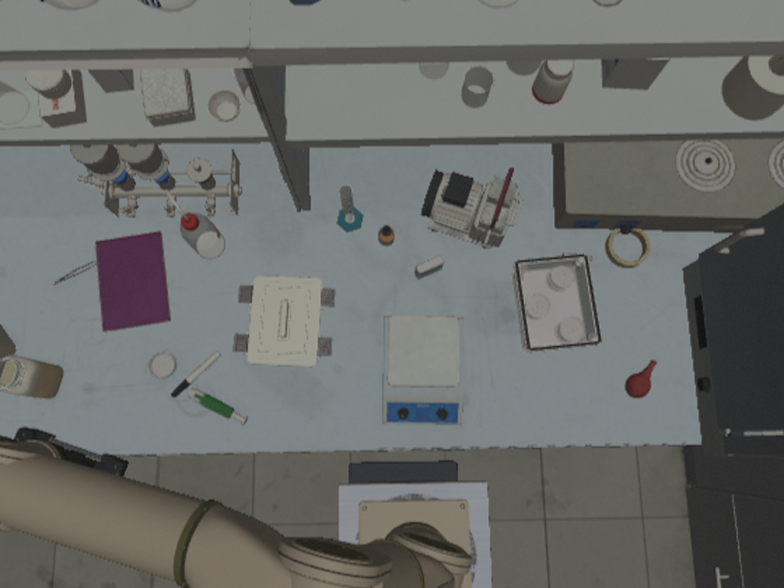

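View pics/scene1.png

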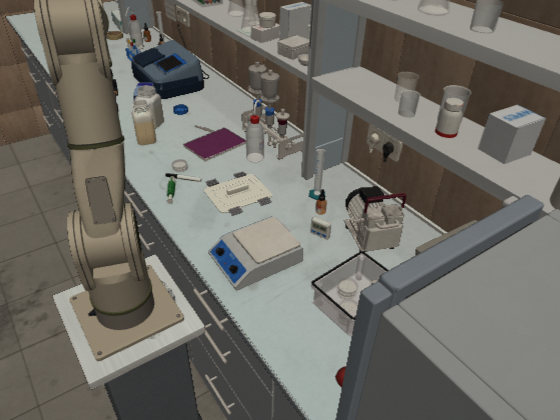

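The top view shows the lid at about (203,229) in raw pixels, the box at (398,216) on the right, and the hotplate between them. The dropper is at (276,168), the timer at (307,191) and the marker at (140,267).

```bash
python3 - <<'E'
from h import *
c=load('top');w=cloud(c);im=c['image'].astype(int)
def rect(name,m):
    m=m.astype(np.uint8); n,l,s,ce=cv2.connectedComponentsWithStats(m)
    k=1+np.argmax(s[1:,4]); p=w[l==k]; r=cv2.minAreaRect(p[:,:2].astype(np.float32))
    print(name,s[k],r,'z med',np.median(p[:,2]),'ext z',np.percentile(p[:,2],[2,98]),'mean',p[:,:2].mean(0))
win=lambda x0,y0,x1,y1:(np.add.outer(np.zeros(420),np.arange(560))>=x0)&(np.add.outer(np.zeros(420),np.arange(560))<x1)&(np.add.outer(np.arange(420),np.zeros(560))>=y0)&(np.add.outer(np.arange(420),np.zeros(560))<y1)
L=win(160,185,245,275); z=w[...,2]
print('table z',np.nanmedian(z[L]),np.nanmedian(z[270:300,300:400]))
bright=im.min(2)>185
rect('lidplate white',L&bright)
rect('lid z',L&(z>9)&(z<60))
rect('rib',L&(z>28)&(z<60))
B=win(355,170,440,260)
rect('box z',B&(z>60)&(z<95))
dark=im.max(2)<90
rect('gasket dark',B&dark&(z>50))
print('hotplate max z',np.nanmax(z[225:305,272:332]), 'area xy', np.nanmin(w[225:305,272:332][z[225:305,272:332]>40],0),np.nanmax(w[225:305,272:332][z[225:305,272:332]>40],0))
print('Dropper',w[168,276],'timer',w[191,307],'marker',w[267,140],'sieve machine max z',np.nanmax(z[115:180,300:370]))
for n,a in dict(tape=win(430,155,470,195),bulb=win(445,255,475,285),fridge=win(485,170,560,310),cyl=win(235,130,262,168)).items():
    q=w[a&(z>10)];print(n,np.nanmin(q,0),np.nanmax(q,0))
save(c,'pics/lidbox.png',(160,185,245,275),6)
save(c,'pics/box.png',(355,170,440,260),6)
E
```

```text
table z 5.719037000626685 2.121196070483118Traceback (most recent call last):
  File "<stdin>", line 11, in <module>
  File "<stdin>", line 5, in rect
    return _wrapfunc(a, 'argmax', axis=axis, out=out, **kwds)
    return bound(*args, **kwds)
ValueError: attempt to get argmax of an empty sequence
```

```bash
python3 - <<'E'
from h import *
c=load('top');w=cloud(c);im=c['image'].astype(int)
def rect(name,m):
    m=m.astype(np.uint8); n,l,s,ce=cv2.connectedComponentsWithStats(m)
    if n<2: print(name,'none');return
    k=1+np.argmax(s[1:,4]); p=w[l==k]; r=cv2.minAreaRect(p[:,:2].astype(np.float32))
    print(name,s[k],r,'z med',np.median(p[:,2]),'ext z',np.percentile(p[:,2],[2,98]),'mean',p[:,:2].mean(0))
V,U=np.mgrid[:420,:560]
win=lambda x0,y0,x1,y1:(U>=x0)&(U<x1)&(V>=y0)&(V<y1)
L=win(160,185,245,275); z=w[...,2]
print('lid rgb',im[215,190],'bench',im[262,240])
rect('lidplate white',L&(im[...,0]-im[...,2]>-3)&(im.min(2)>130))
rect('lid z',L&(z>12)&(z<60))
rect('rib',L&(z>30)&(z<60))
B=win(355,170,440,260)
rect('box z',B&(z>60)&(z<95))
rect('gasket dark',B&(im.max(2)<90))
h=w[225:305,272:332];h=h[h[:,:,2]>40]
print('hotplate',h.min(0),h.max(0))
print('Dropper',w[168,276],'timer',w[191,307],'marker',w[267,140],'machine max z',np.nanmax(z[115:180,300:370]))
for n,a in dict(tape=win(430,155,470,195),bulb=win(445,255,475,285),fridge=win(485,170,560,310),cyl=win(235,130,262,168)).items():
    q=w[a&(z>15)];print(n,np.nanmin(q,0),np.nanmax(q,0))
save(c,'pics/lidbox.png',(160,185,245,275),6)
save(c,'pics/box.png',(355,170,440,260),6)
E
```

```text
lid rgb [154 153 141] bench [125 130 131]
lidplate white [ 175  196   56   66 2927] ((507.2041320800781, 276.1348876953125), (159.4450225830078, 186.54348754882812), 80.0294418334961) z med nan ext z [nan nan] mean [nan nan]
lid z [ 167  197   72   65 3427] ((502.3379821777344, 273.7381286621094), (214.54360961914062, 198.4449005126953), 86.52099609375) z med 17.76592560361639 ext z [12.50753455 38.24870352] mean [500.70936789 273.14677433]
rib [199 215   7  26 122] ((502.8415222167969, 273.09893798828125), (14.08174991607666, 77.74089050292969), 86.67415618896484) z med 39.08659636787826 ext z [32.27450275 45.77097588] mean [501.76171182 272.8062582 ]
box z [ 367  181   63   71 1226] ((522.556396484375, -315.7163391113281), (203.17880249023438, 165.35157775878906), 4.841829776763916) z med 79.17945652619474 ext z [62.58260252 86.57813025] mean [ 523.70579422 -318.94046331]
gasket dark [368 181  62  69 465] ((529.967041015625, -316.8056945800781), (214.38433837890625, 154.3092498779297), 8.000965118408203) z med nan ext z [nan nan] mean [nan nan]
hotplate [ 279.12528925 -114.20726974   40.00163778] [499.97318942  59.74876004  78.93039445]
Dropper [679.85054532  45.17308949  63.97349916] timer [604.46768009 -47.67343094  68.16043867] marker [386.90944837 461.36356064  20.30995096] machine max z 209.99187426768012
tape [ 611.35868751 -565.0837762    15.2519178 ] [ 703.2628087  -418.63343856  124.38990307]
bulb [ 320.03955178 -532.3159917    15.88535341] [ 400.58373039 -463.15204302   56.27314033]
fridge [ 241.85701749 -719.22596177   26.0583246 ] [ 605.28048891 -552.72729778  448.16576265]
cyl [723.88912107 115.77498833  15.11837712] [753.2081126  142.00519325 185.66931868]
```

View pics/lidbox.png

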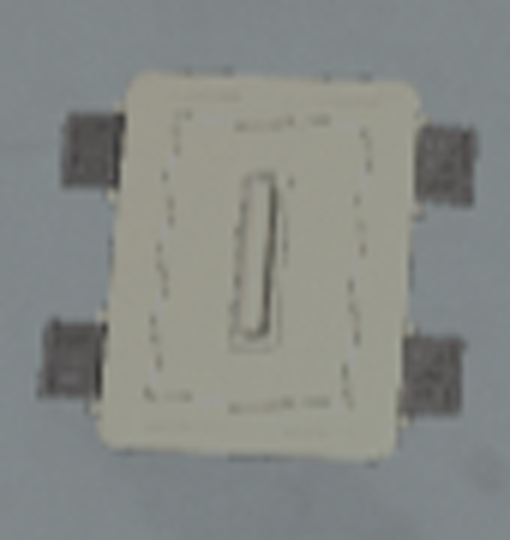

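View pics/box.png

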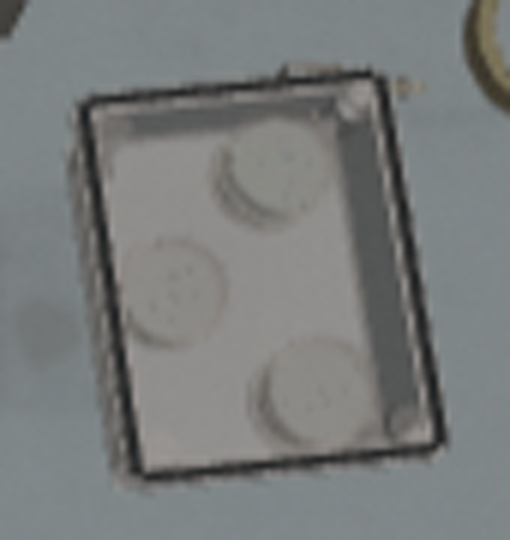

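The lid crop shows plate corners at about (135,72), (420,88), (395,458) and (102,447), with four roughly level clips. The box crop shows the dark gasket corners at about (87,103), (378,77), (440,443) and (137,474).

```bash
cat >> h.py <<'E'
def onplane(c,uv,z):
    K=c['camera_matrix'];R,_=cv2.Rodrigues(c['rvec']);t=np.ravel(c['tvec'])
    uv=np.atleast_2d(uv).astype(float); d=np.c_[(uv-K[[0,1],2])/[K[0,0],K[1,1]],np.ones(len(uv))]@R
    C=-R.T@t; return C+d*((z-C[2])/d[:,2])[:,None]
def quad(c,uv,z):
    # corners order: far-left, far-right, near-right, near-left
    p=onplane(c,uv,z)[:,:2]; a=(p[0]+p[1]-p[2]-p[3])/2; b=(p[0]+p[3]-p[1]-p[2])/2
    print('centre',p.mean(0).round(1),'len',np.hypot(*a).round(1),np.hypot(*b).round(1),'yaw',np.degrees(np.arctan2(a[1],a[0])).round(2),np.degrees(np.arctan2(-b[0],b[1])).round(2))
E
python3 - <<'E'
from h import *
c=load('top')
f=lambda q,o:np.array(q)/6+np.array(o)-.4
quad(c,f([(128,70),(423,84),(397,462),(99,451)],(160,185)),17)
quad(c,f([(87,103),(378,77),(440,443),(137,474)],(355,170)),81)
print(onplane(c,f([(72,110),(478,125),(462,415),(38,398)],(160,185)),15))
E
```

```text
centre [502.6 272.4] len 198.3 152.8 yaw -3.18 -3.33
centre [ 523.8 -315.5] len 187.5 149.0 yaw 4.62 4.69
[[585.95967504 372.85361774  15.        ]
 [574.79739964 161.47568641  15.        ]
 [423.27267199 169.58006198  15.        ]
 [435.32811868 385.73094175  15.        ]]
```

Request:
{"name": "apply_moves", "arguments": {"moves": [30, -30, 0, 5, 70, -80, 0, 10, 120, -130, 0, 15, 170, -180, 0, 15, 220, -230, 0, 15, 260, -280, 0, 15, 290, -317, 0, 15, 290, -317, 0, 15, 290, -317, 0, 15], "grip": 1}}

```text
t: 1.0
tool_pos: [498.9, 269.4, 195.2]
orientation: [[-0.997, 0.078, 0.0], [0.078, 0.997, -0.001], [-0.0, -0.001, -1.0]]
force: [0.3, 0.7, -0.2]
opening: 87.1
grasp_force: 0.0
```

```bash
python3 - <<'E'
from h import *
c=cam('wrist');save(c,'pics/w1.png',s=1.4);o=get_obs();print(o['tool_pos'])
E
```

```text
[502.71975068 263.69287593 195.20759328]
```

View pics/w1.png

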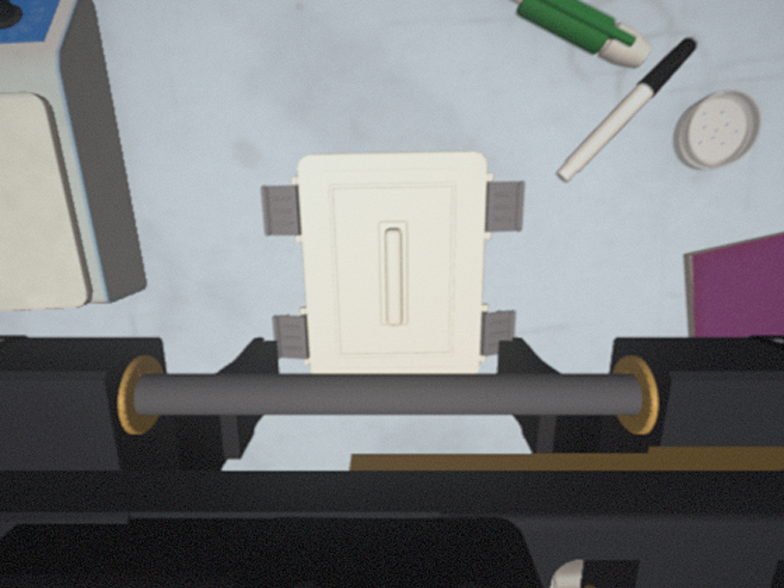

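The wrist view shows the lid, with the rib top running from about (393,228) to (393,325), the plate corners at (298,153) and (487,153), and the clips level.

```bash
python3 - <<'E'
from h import *
c=load('wrist')
f=lambda q:np.array(q)/1.4-.3
p=onplane(c,f([(393,228),(393.5,325)]),40);print(p,p.mean(0),np.degrees(np.arctan2(*(p[0]-p[1])[[1,0]])))
p=onplane(c,f([(298,153),(487,153),(303,312),(484,312)]),17);print(p)
for i in range(4):
    o=get_obs();print(o['t'],o['tool_pos'],o['qd'].__abs__().max())
E
```

```text
[[462.1176155  274.63758652  40.        ]
 [541.23912703 268.99572109  40.        ]] [501.67837126 271.81665381  40.        ] 175.92135105546853
[[399.17295447 203.70854971  17.        ]
 [411.13414643 353.89625511  17.        ]
 [530.58538418 190.78394421  17.        ]
 [543.04541596 348.33798585  17.        ]]
1.05 [502.71975068 263.69287593 195.20759328] 0.13776548039688757
1.05 [502.71975068 263.69287593 195.20759328] 0.13776548039688757
1.05 [502.71975068 263.69287593 195.20759328] 0.13776548039688757
1.05 [502.71975068 263.69287593 195.20759328] 0.13776548039688757
```

Request:
{"name": "apply_moves", "arguments": {"moves": [4, 0, -20, 1, 4, 0, -50, 1, 4, 0, -80, 1, 4, 0, -80, 1, 4, 0, -80, 1, 4, 0, -80, 1]}}

```text
t: 1.65
tool_pos: [501.9, 273.3, 117.2]
orientation: [[-0.998, 0.058, 0.002], [0.058, 0.998, 0.001], [-0.002, 0.002, -1.0]]
force: [0.8, 0.6, -0.2]
opening: 87.0
grasp_force: 0.0
```

```bash
python3 - <<'E'
from h import *
o=get_obs();print(o['t'],o['tool_pos'],o['qd'].__abs__().max())
c=cam('wrist');save(c,'pics/w2.png',s=1.0)
o=get_obs();print(o['t'],o['tool_pos'],o['qd'].__abs__().max())
E
```

```text
1.65 [501.90977509 273.3315518  117.16752536] 0.006217650517959295
1.7 [501.96665856 273.37167528 117.21743438] 0.005516066317124297
```

Request:
{"name": "apply_moves", "arguments": {"moves": [0, -1, -30, 0, 0, -1, -60, 0, 0, -1, -80, 0, 0, -1, -90, 0, 0, -1, -95, 0, 0, -1, -95, 0, 0, -1, -95, 0]}}

```text
t: 2.4
tool_pos: [501.9, 272.2, 21.6]
orientation: [[-0.998, 0.059, 0.002], [0.059, 0.998, 0.001], [-0.001, 0.001, -1.0]]
force: [-0.3, 0.1, 0.1]
opening: 87.0
grasp_force: 0.0
```

Request:
{"name": "apply_moves", "arguments": {"moves": [0, 0, 0, 0, 0, 0, 0, 0, 0, 0, 0, 0, 0, 0, 0, 0, 0, 0, 0, 0, 0, 0, 0, 0, 0, 0, 0, 0, 0, 0, 0, 0], "grip": 0}}

```text
t: 3.2
tool_pos: [501.1, 271.7, 20.4]
orientation: [[-0.998, 0.058, -0.0], [0.058, 0.998, 0.0], [0.0, 0.0, -1.0]]
force: [-0.2, 0.5, -0.9]
opening: 30.9
grasp_force: 0.0
```

Request:
{"name": "apply_moves", "arguments": {"moves": [0, 0, 1, 0, 0, 0, 1, 0, 0, 0, 1, 0, 0, 0, 1, 0, 0, 0, 1, 0, 0, 0, 1, 0]}}

```text
t: 3.8
tool_pos: [501.1, 271.7, 21.3]
orientation: [[-0.998, 0.059, -0.0], [0.059, 0.998, 0.0], [0.0, 0.0, -1.0]]
force: [0.7, -0.4, 0.1]
opening: 0.3
grasp_force: 0.0
```

```bash
python3 - <<'E'
from h import *
c=cam('wrist');c2=cam('scene');a=c['image'][:,:,::-1];b=c2['image'][130:240,130:310,::-1]
b=cv2.resize(b,(560,342),interpolation=cv2.INTER_CUBIC)
cv2.imwrite('pics/w3.png',cv2.resize(np.vstack([a[100:],b]),None,fx=.9,fy=.9))
o=get_obs();print(o)
E
```

```text
{'t': 3.9, 'q': array([-0.70586896,  0.37275998,  0.15359928,  1.80355252, -0.06765942,
        0.97034483,  0.98787661]), 'qd': array([-0.00013263, -0.00176253, -0.00010108, -0.00028703, -0.00116738,
       -0.0002519 ,  0.00029977]), 'tau': array([-2.39138928e-03, -5.79142928e+01,  3.14068906e+00, -3.28571069e+01,
        4.15928414e-03,  8.58022808e-02,  8.95260143e-06]), 'tool_pos': array([501.11658562, 271.70229159,  21.35548144]), 'orientation': array([[-9.98288270e-01,  5.84852908e-02, -3.09278586e-05],
       [ 5.84852891e-02,  9.98288269e-01,  5.47231733e-05],
       [ 3.40754191e-05,  5.28206773e-05, -9.99999998e-01]]), 'force': array([-0.76675734, -0.24530106,  0.5297351 ]), 'torque': array([0.10961021, 0.0140256 , 0.00612554]), 'grasp_force': 0.0, 'opening': 0.4668626887119506}
```

View pics/w3.png

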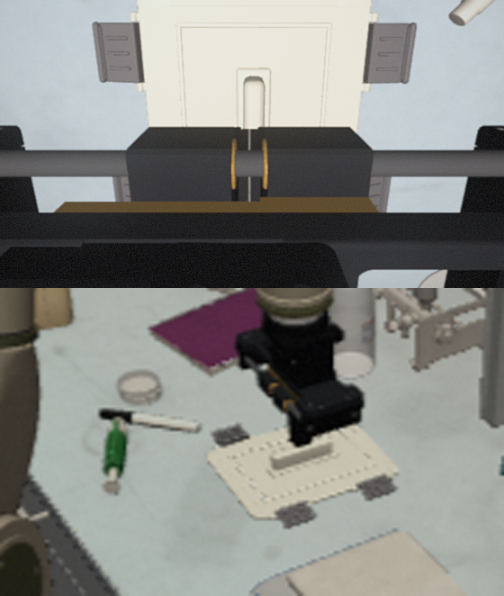

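The wrist view shows the fingers shut, with the rib running in under them at about (253,75). In the scene view the gripper seems to sit above or behind the rib, so I'll check with depth.

```bash
python3 - <<'E'
from h import *
np.set_printoptions(precision=0,suppress=True)
c=load('wrist');w=cloud(c)
for r in range(100,320,12):
    print(r,*[w[r,x] for x in (200,262,278,284,300,340)])
R,_=cv2.Rodrigues(c['rvec']);print(-R.T@np.ravel(c['tvec']),R[2])
c=load('scene');w=cloud(c);v,u=np.mgrid[:420,:560]
m=(v>130)&(v<240)&(u>130)&(u<310)&(abs(w[...,0]-501)<110)&(abs(w[...,1]-272)<110)&(w[...,2]>26)&(w[...,2]<140)
p=w[m]
for a in range(26,140,8):
    q=p[(p[:,2]>=a)&(p[:,2]<a+8)]
    if len(q):print(a,len(q),q.min(0),q.max(0))
E
```

```text
100 [411. 230.  16.] [413. 267.  15.] [414. 276.  14.] [414. 280.  17.] [415. 289.  16.] [416. 312.  16.]
112 [418. 230.  17.] [420. 266.  16.] [421. 276.  18.] [421. 279.  16.] [421. 289.  16.] [423. 312.  16.]
124 [424. 229.  16.] [427. 266.  16.] [427. 275.  16.] [427. 279.  16.] [428. 288.  17.] [429. 312.  16.]
136 [431. 228.  17.] [434. 265.  17.] [434. 275.  17.] [434. 279.  16.] [435. 288.  16.] [436. 312.  16.]
148 [438. 228.  18.] [441. 265.  17.] [441. 275.  16.] [441. 278.  16.] [442. 288.  16.] [444. 312.  15.]
160 [446. 227.  17.] [448. 264.  16.] [448. 274.  16.] [449. 278.  16.] [449. 288.  17.] [451. 312.  18.]
172 [453. 226.  17.] [455. 264.  16.] [456. 274.  15.] [456. 277.  17.] [457. 287.  17.] [458. 312.  15.]
184 [460. 225.  18.] [462. 263.  18.] [462. 273.  21.] [463. 277.  20.] [464. 287.  19.] [466. 312.  16.]
196 [468. 224.  18.] [470. 263.  16.] [466. 273.  39.] [467. 276.  39.] [471. 287.  18.] [473. 312.  16.]
208 [476. 223.  17.] [478. 262.  16.] [473. 273.  38.] [473. 276.  39.] [479. 286.  16.] [481. 312.  17.]
220 [484. 222.  16.] [486. 262.  16.] [4
[... 761 characters left out ...]
73.  97.] [473. 278. 141.] [474. 288. 141.]
316 [475. 253. 142.] [493. 266. 115.] [505. 271.  96.] [504. 273.  97.] [477. 278. 141.] [477. 288. 141.]
[432. 275. 210.] [ 0. -0. -1.]
26 58 [426. 182.  26.] [567. 381.  34.]
34 63 [464. 265.  34.] [542. 286.  42.]
42 12 [466. 266.  42.] [526. 272.  47.]
50 13 [488. 260.  50.] [510. 279.  57.]
58 10 [489. 261.  58.] [501. 282.  66.]
66 8 [489. 261.  67.] [494. 281.  74.]
74 8 [490. 261.  75.] [493. 279.  82.]
82 10 [490. 261.  84.] [494. 286.  89.]
90 6 [488. 259.  90.] [493. 279.  98.]
114 9 [462. 185. 119.] [533. 363. 122.]
122 66 [457. 180. 122.] [529. 361. 130.]
130 97 [458. 180. 130.] [534. 358. 138.]
138 32 [457. 182. 138.] [530. 354. 140.]
```

```bash
python3 - <<'E'
from h import *
np.set_printoptions(precision=0,suppress=True)
c=load('wrist');w=cloud(c)
for r in range(231,252,1):
    print(r,*[w[r,x] for x in (240,256,265,272,278,284,292)])
E
```

```text
231 [493. 247.  16.] [493. 257.  16.] [492. 263.  20.] [487. 268.  38.] [487. 272.  39.] [487. 275.  39.] [488. 280.  38.]
232 [493. 247.  16.] [494. 257.  16.] [493. 263.  19.] [487. 268.  39.] [487. 272.  39.] [488. 275.  39.] [488. 280.  38.]
233 [494. 247.  17.] [494. 257.  17.] [494. 263.  20.] [488. 268.  38.] [488. 272.  39.] [488. 275.  40.] [489. 280.  37.]
234 [495. 247.  16.] [495. 257.  16.] [494. 263.  20.] [489. 268.  38.] [489. 272.  39.] [489. 275.  39.] [489. 280.  38.]
235 [495. 247.  17.] [496. 257.  16.] [495. 263.  19.] [489. 268.  39.] [489. 272.  40.] [489. 275.  40.] [490. 280.  38.]
236 [496. 247.  17.] [496. 257.  17.] [496. 263.  18.] [490. 268.  38.] [490. 272.  39.] [489. 275.  41.] [491. 280.  37.]
237 [497. 246.  16.] [498. 257.  15.] [496. 263.  21.] [490. 268.  38.] [490. 272.  39.] [491. 275.  39.] [491. 280.  38.]
238 [497. 246.  16.] [498. 257.  16.] [497. 263.  20.] [491. 268.  38.] [491. 272.  38.] [491. 275.  40.] [492. 280.  37.]
239 [498. 246.  16.] [499. 257.  16.] [498. 263.  20.] [492. 268.  38.] [492. 272.  39.] [492. 275.  39.] [492. 280.
[... 776 characters left out ...]
 [489. 265.  57.] [491. 268.  52.] [491. 272.  52.] [491. 275.  53.] [490. 279.  57.]
247 [461. 263. 130.] [463. 267. 128.] [489. 265.  58.] [490. 268.  54.] [491. 272.  55.] [491. 275.  54.] [489. 279.  59.]
248 [462. 262. 129.] [463. 267. 128.] [489. 265.  59.] [491. 268.  56.] [491. 272.  55.] [491. 275.  56.] [490. 279.  59.]
249 [462. 263. 130.] [462. 267. 130.] [489. 265.  61.] [491. 268.  56.] [491. 272.  57.] [491. 275.  56.] [490. 279.  61.]
250 [462. 263. 130.] [462. 267. 131.] [489. 265.  62.] [491. 268.  58.] [491. 272.  59.] [491. 275.  59.] [490. 279.  62.]
251 [462. 263. 131.] [463. 267. 131.] [489. 265.  63.] [490. 269.  60.] [491. 272.  59.] [491. 275.  59.] [489. 279.  64.]
```

Request:
{"name": "apply_moves", "arguments": {"moves": [0, 0, 0, 0, 0, 0, 0, 0, 0, 0, 0, 0, 0, 0, 0, 0, 0, 0, 0, 0, 0, 0, 0, 0, 0, 0, 0, 0], "grip": 1}}

```text
t: 4.6
tool_pos: [501.1, 271.7, 21.4]
orientation: [[-0.998, 0.059, -0.0], [0.059, 0.998, 0.0], [0.0, 0.0, -1.0]]
force: [-0.6, -0.1, -0.7]
opening: 48.6
grasp_force: 0.0
```

```bash
python3 - <<'E'
from h import *
np.set_printoptions(precision=0,suppress=True)
c=cam('wrist');w=cloud(c);o=get_obs();print(o['tool_pos'],o['opening'],o['force'])
c2=cam('top')
m=(w[...,2]>22)&(w[...,2]<110)&(abs(w[...,0]-501)<30)
p=w[m]
for a in range(22,110,8):
    q=p[(p[:,2]>=a)&(p[:,2]<a+8)]
    if len(q):
        for s in (q[q[:,1]<255],q[abs(q[:,1]-272)<17],q[q[:,1]>289]):
            if len(s):print(a,len(s),s.min(0),s.max(0))
E
```

```text
[501. 272.  21.] 52.64880058079397 [ 0. -0.  1.]
22 1 [472. 379.  23.] [472. 379.  23.]
30 335 [471. 264.  34.] [531. 281.  38.]
38 1219 [471. 265.  38.] [531. 281.  41.]
46 110 [487. 238.  47.] [502. 247.  54.]
46 110 [491. 294.  47.] [505. 304.  54.]
54 146 [487. 238.  54.] [499. 247.  62.]
54 142 [491. 294.  54.] [503. 304.  62.]
62 148 [487. 238.  62.] [497. 247.  70.]
62 147 [491. 294.  62.] [499. 304.  70.]
70 184 [487. 236.  70.] [508. 247.  78.]
70 185 [491. 294.  70.] [511. 306.  78.]
78 78 [487. 236.  78.] [509. 246.  86.]
78 80 [491. 294.  78.] [511. 306.  86.]
86 78 [496. 245.  86.] [509. 246.  94.]
86 82 [500. 294.  86.] [511. 295.  94.]
94 447 [492. 241.  94.] [508. 246. 102.]
94 442 [495. 294.  94.] [510. 300. 102.]
102 172 [487. 240. 102.] [502. 242. 110.]
102 174 [491. 299. 102.] [505. 302. 110.]
```

Both cameras put the fingertips at about z = 46, while the reported TCP says 21. That z reading is about 25 mm low here, so the fingers closed above the rib. I'll go lower by that amount and watch the force.

Request:
{"name": "apply_moves", "arguments": {"moves": [0, 0, -8, 0, 0, 0, -15, 0, 0, 0, -19, 0, 0, 0, -22, 0, 0, 0, -22, 0, 0, 0, -22, 0]}}

```text
t: 5.3
tool_pos: [501.2, 271.7, -0.6]
orientation: [[-0.998, 0.059, 0.0], [0.059, 0.998, 0.0], [-0.0, 0.0, -1.0]]
force: [-0.1, -0.1, 0.9]
opening: 87.0
grasp_force: 0.0
```

```bash
python3 - <<'E'
from h import *
np.set_printoptions(precision=1,suppress=True)
c=cam('wrist');w=cloud(c);o=get_obs();print(o['tool_pos'],o['opening'],o['force'])
m=(w[...,2]>19)&(w[...,2]<110)&(abs(w[...,0]-501)<30)
p=w[m]
for a in range(19,40,3):
    q=p[(p[:,2]>=a)&(p[:,2]<a+3)]
    for s in (q[q[:,1]<255],q[q[:,1]>289]):
            if len(s):print(a,len(s),s.min(0),s.max(0))
R,_=cv2.Rodrigues(c['rvec']);print(-R.T@np.ravel(c['tvec']),R[2])
E
```

```text
[501.3 271.8  -0.4] 86.72977580131142 [-0.7  0.5 -0.4]
19 2 [481.  221.4  19.1] [527.1 225.8  19.7]
19 133 [471.  352.1  19. ] [474.5 381.1  22. ]
22 2 [471.2 353.6  22.1] [471.2 353.9  22.6]
25 47 [486.1 219.5  25.1] [501.8 227.6  28. ]
25 50 [491.9 313.2  25.1] [506.7 322.4  28. ]
28 70 [486.1 218.7  28.1] [500.7 227.8  30.9]
28 70 [492.  313.2  28. ] [505.8 323.1  31. ]
31 64 [486. 219.  31.] [499.  227.7  33.9]
31 71 [491.9 313.3  31. ] [503.9 322.6  34. ]
34 71 [485.9 219.   34. ] [498.  227.7  37. ]
34 66 [492.1 313.3  34.1] [503.2 323.2  37. ]
37 71 [485.9 218.9  37. ] [496.2 227.9  39.8]
37 64 [491.9 313.3  37.1] [501.6 322.9  40. ]
[432.  274.5 188.1] [ 0.3 -0.  -1. ]
```

Fingertips are now at z ≈ 25 with the rib top at 40. I'll go 2 mm lower and grip.

Request:
{"name": "apply_moves", "arguments": {"moves": [0, 0, -2, 0, 0, 0, -2, 0, 0, 0, -2, 0, 0, 0, -2, 0, 0, 0, -2, 0, 0, 0, -2, 0, 0, 0, -2, 0, 0, 0, -2, 0, 0, 0, -2, 0, 0, 0, -2, 0, 0, 0, -2, 0, 0, 0, -2, 0], "grip": 0}}

```text
t: 6.55
tool_pos: [501.1, 271.8, -2.6]
orientation: [[-0.998, 0.058, -0.0], [0.058, 0.998, 0.0], [0.0, 0.0, -1.0]]
force: [0.2, 0.1, 0.0]
opening: 13.8
grasp_force: 30.0
```

Request:
{"name": "apply_moves", "arguments": {"moves": [0, 0, 5, 0, 0, 0, 20, 0, 0, 0, 50, 0, 0, 0, 90, 0, 0, 0, 130, 0, 0, 0, 160, 0, 0, -10, 180, 0, 0, -30, 190, 0, 0, -60, 190, 0, 0, -100, 190, 0, 2, -130, 190, 0, 2, -150, 190, 0]}}

```text
t: 7.75
tool_pos: [502.7, 117.3, 187.3]
orientation: [[-0.998, 0.062, -0.001], [0.062, 0.998, -0.001], [0.001, -0.001, -1.0]]
force: [0.4, -0.3, -2.4]
opening: 13.7
grasp_force: 30.0
```

Request:
{"name": "apply_moves", "arguments": {"moves": [0, -20, 0, 0, 0, -50, 0, 1, 0, -90, 0, 2, 2, -130, 0, 3, 4, -170, 0, 4, 6, -210, 0, 5, 8, -250, 0, 6, 11, -290, 0, 7, 14, -330, 0, 8, 17, -370, 0, 8, 19, -405, 0, 8, 20, -425, 0, 8]}}

```text
t: 8.95
tool_pos: [520.6, -307.6, 187.2]
orientation: [[-0.997, -0.077, -0.001], [-0.077, 0.997, -0.001], [0.001, -0.001, -1.0]]
force: [0.3, -0.3, -1.9]
opening: 13.5
grasp_force: 30.0
```

Request:
{"name": "apply_moves", "arguments": {"moves": [0, -7, 0, 0, 0, -12, 0, 0, 0, -12, 0, 0, 0, -12, 0, 0, 0, -12, 0, 0]}}

```text
t: 9.45
tool_pos: [523.5, -314.1, 187.5]
orientation: [[-0.997, -0.083, 0.0], [-0.083, 0.997, 0.001], [-0.0, 0.001, -1.0]]
force: [0.1, -0.2, -2.5]
opening: 13.6
grasp_force: 30.0
```

```bash
python3 - <<'E'
from h import *
o=get_obs();print(o['t'],o['tool_pos'],o['opening'],o['grasp_force'],o['force'],np.abs(o['qd']).max())
c=cam('wrist');t=cam('top')
b=cv2.resize(t['image'][160:270,350:450],None,fx=3.8,fy=3.8,interpolation=cv2.INTER_CUBIC)
a=c['image'];h=max(a.shape[0],b.shape[0]);a=np.vstack([a,np.zeros((h-a.shape[0],a.shape[1],3),np.uint8)]);b=np.vstack([b,np.zeros((h-b.shape[0],b.shape[1],3),np.uint8)])
im=np.hstack([a,b]);print(im.shape)
cv2.imwrite('pics/w4.png',cv2.resize(im,None,fx=790/im.shape[1],fy=790/im.shape[1])[:,:,::-1])
E
```

```text
9.45 [ 523.46485136 -314.08912426  187.47033158] 13.559458376588388 29.999371469020844 [ 0.11041034 -0.17701476 -2.49687147] 0.004119548922789372
(420, 940, 3)
```

View pics/w4.png

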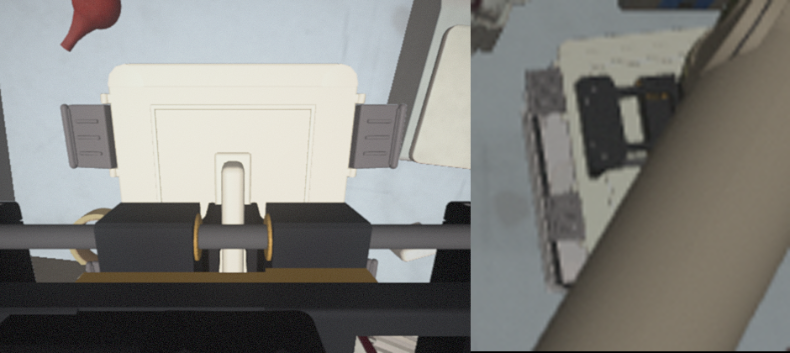

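The wrist view shows the lid held level with the rib between the pads. The top view shows the box's left side just peeking out under the lid.

```bash
python3 - <<'E'
from h import *
np.set_printoptions(precision=1,suppress=True)
c=load('wrist');w=cloud(c);z=w[...,2]
# plate: z between 195..220
print('hist',np.histogram(z[np.isfinite(z)],bins=[180,195,200,204,208,212,216,220,225,230,235,240]))
p=w[(z>200)&(z<213)&(c['image'].min(2)>120)]
q=w[(z>222)&(z<236)&(c['image'].min(2)>120)]
a=np.radians(4.7);R=np.array([[np.cos(a),-np.sin(a)],[np.sin(a),np.cos(a)]])
for n,s in(('plate',p),('rib',q)):
    l=(s[:,:2]-[523.5,-314.1])@R
    print(n,len(s),'z',np.median(s[:,2]),'local min/max',np.percentile(l,[.5,99.5],axis=0))
    near=l[(l[:,0]<-55)] if n=='plate' else l
    print([np.percentile(near[abs(near[:,0]-x)<2,1],[1,99]) for x in (([-90,-80,-70,-60]) if n=='plate' else ([-37,-30,-25,-20])) ])
t=load('top');w=cloud(t);z=w[...,2];im=t['image']
V,U=np.mgrid[:420,:560]
m=(z>190)&(z<230)&(V>160)&(V<270)&(U>350)&(U<450)&(im.min(2)>110)
s=w[m];l=(s[:,:2]-[523.5,-314.1])@R;print('top plate',len(s),np.median(s[:,2]),np.percentile(l,[.5,99.5],axis=0))
E
```

```text
hist (array([    0,     0,    79, 45881,  9161,   339,   122,   176,  2592,
         259,   201]), array([180, 195, 200, 204, 208, 212, 216, 220, 225, 230, 235, 240]))
plate 51242 z 206.39093561888518 local min/max [[ -96.8 -105.5]
 [  -3.   102. ]]
[array([-75. ,  72.1]), array([-79.8,  77.3]), array([-105.1,  100.8]), array([-105.2,   98.8])]
rib 2581 z 228.75735193304172 local min/max [[-38.5  -8.3]
 [ 29.9   5.4]]
[array([-7.5,  4.8]), array([-8.1,  5.3]), array([-8.2,  5.3]), array([-8.3,  5.4])]
top plate 969 207.3552387994059 [[-78.7 -47.6]
 [100.5  86.7]]
```

Request:
{"name": "apply_moves", "arguments": {"moves": [0, -1, -20, 0, 0, -1, -45, 0, 0, -1, -70, 0, 0, -1, -90, 0, 0, -1, -100, 0, 0, -1, -103, 0, 0, -1, -103, 0, 0, -1, -103, 0]}}

```text
t: 10.35
tool_pos: [523.8, -316.6, 85.5]
orientation: [[-0.997, -0.081, 0.002], [-0.081, 0.997, -0.001], [-0.001, -0.001, -1.0]]
force: [0.7, -0.6, -1.5]
opening: 13.6
grasp_force: 30.0
```

```bash
python3 - <<'E'
from h import *
s=cam('scene');c=cam('wrist');o=get_obs();print(o['t'],o['tool_pos'],o['force'])
save(s,'pics/s5.png',(270,210,430,350),5)
E
```

```text
10.45 [ 523.69122409 -316.57998549   85.41443337] [-0.31937217 -0.88141243 -2.33069687]
```

View pics/s5.png

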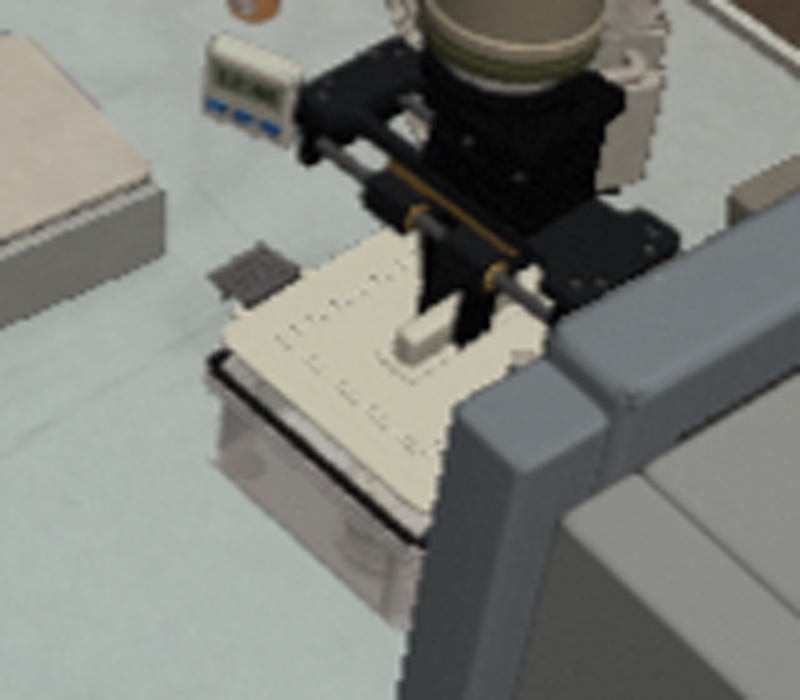

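The scene view shows the lid held parallel over the box mouth, with its near edge over the gasket at about (330,450). I'll lower it by feel.

Request:
{"name": "apply_moves", "arguments": {"moves": [0, 0, -2, 0, 0, 0, -4, 0, 0, 0, -6, 0, 0, 0, -8, 0, 0, 0, -8, 0]}}

```text
t: 10.95
tool_pos: [522.9, -316.2, 76.0]
orientation: [[-0.997, -0.081, -0.001], [-0.081, 0.997, 0.0], [0.001, 0.0, -1.0]]
force: [0.1, 0.9, -2.8]
opening: 13.7
grasp_force: 30.0
```

Request:
{"name": "apply_moves", "arguments": {"moves": [0, 0, -2, 0, 0, 0, -4, 0, 0, 0, -6, 0, 0, 0, -6, 0]}}

```text
t: 11.35
tool_pos: [522.9, -316.3, 70.1]
orientation: [[-0.997, -0.081, -0.001], [-0.081, 0.997, 0.0], [0.001, 0.0, -1.0]]
force: [0.2, 0.7, -2.2]
opening: 13.5
grasp_force: 30.0
```

Request:
{"name": "apply_moves", "arguments": {"moves": [0, 0, -1, 0, 0, 0, -2, 0, 0, 0, -2, 0]}}

```text
t: 11.65
tool_pos: [522.7, -316.3, 68.9]
orientation: [[-0.997, -0.081, -0.0], [-0.081, 0.997, 0.001], [0.0, 0.001, -1.0]]
force: [-5.7, 3.2, 4.8]
opening: 13.7
grasp_force: 30.0
```

Request:
{"name": "apply_moves", "arguments": {"moves": [0, 0, -0.5, 0, 0, 0, -1, 0, 0, 0, -1, 0]}}

```text
t: 11.95
tool_pos: [522.8, -316.2, 68.7]
orientation: [[-0.997, -0.081, -0.0], [-0.081, 0.997, 0.001], [-0.0, 0.001, -1.0]]
force: [-8.6, 4.0, 12.3]
opening: 13.8
grasp_force: 30.0
```

Request:
{"name": "apply_moves", "arguments": {"moves": [-0.7, 0.4, 0, 0, -0.7, 0.4, 0, 0, -0.7, 0.4, 0, 0]}}

```text
t: 12.25
tool_pos: [522.7, -316.1, 68.6]
orientation: [[-0.997, -0.081, 0.001], [-0.081, 0.997, 0.0], [-0.001, 0.0, -1.0]]
force: [-5.6, 2.9, 8.8]
opening: 13.7
grasp_force: 30.0
```

```bash
python3 - <<'E'
from h import *
np.set_printoptions(precision=2,suppress=True)
c=cam('wrist');w=cloud(c);o=get_obs();print(o['t'],o['tool_pos'],o['force'],o['torque'])
m=(w[...,2]>75)&(w[...,2]<95)&(c['image'].min(2)>130)
a=np.radians(4.7);R=np.array([[np.cos(a),-np.sin(a)],[np.sin(a),np.cos(a)]])
p=w[m];l=(p[:,:2]-[523,-316])@R; k=(abs(l[:,1])<72)&(l[:,0]>-95)
f=np.linalg.lstsq(np.c_[l[k],np.ones(k.sum())],p[k,2],rcond=None)[0];print('slopes',f, k.sum(), l[k].min(0),l[k].max(0))
E
```

```text
12.3 [ 522.63 -316.14   68.59] [-5.06  2.83  8.47] [ 0.58  0.88 -0.05]
slopes [ 0.02 -0.   87.99] 41406 [-95. -72.] [42.65 72.  ]
```

Request:
{"name": "apply_moves", "arguments": {"moves": [0, 0, 0, 0, 0, 0, 0, 0, 0, 0, 0, 0, 0, 0, 0, 0, 0, 0, 0, 0, 0, 0, 0, 0, 0, 0, 0, 0, 0, 0, 0, 0, 0, 0, 20, 0, 0, 0, 60, 0, 0, 0, 100, 0, 0, 0, 100, 0], "grip": 0.6}}

```text
t: 13.5
tool_pos: [524.7, -317.7, 173.1]
orientation: [[-0.997, -0.081, 0.008], [-0.081, 0.997, -0.003], [-0.007, -0.004, -1.0]]
force: [0.0, 0.3, -0.7]
opening: 52.4
grasp_force: 0.0
```

```bash
python3 - <<'E'
from h import *
np.set_printoptions(precision=3,suppress=True)
s=cam('scene');c=cam('wrist');t=cam('top');w=cloud(c);o=get_obs();print(o['t'],o['tool_pos'],o['force'],o['opening'])
a=np.radians(4.7);R=np.array([[np.cos(a),-np.sin(a)],[np.sin(a),np.cos(a)]])
m=(w[...,2]>75)&(w[...,2]<95)&(c['image'].min(2)>130)
p=w[m];l=(p[:,:2]-[523,-316])@R; k=(abs(l[:,1])<72)&(abs(l[:,1])>15)&(l[:,0]>-95)
f=np.linalg.lstsq(np.c_[l[k],np.ones(k.sum())],p[k,2],rcond=None)[0];print('slopes',f, k.sum(), l[k].min(0),l[k].max(0))
table=w[(abs(w[...,2])<12)];table=table[np.random.default_rng(0).choice(len(table),5000)]
A=np.c_[table[:,:2],np.ones(5000)];print('table plane',np.linalg.lstsq(A,table[:,2],rcond=None)[0])
a=c['image'];b=cv2.resize(t['image'][165:265,345:445],(420,420),interpolation=cv2.INTER_CUBIC)
cv2.imwrite('pics/w6.png',cv2.resize(np.hstack([a,b]),None,fx=.81,fy=.81)[:,:,::-1])
E
```

```text
13.65 [ 522.278 -315.658  166.952] [ 0.475 -0.075  0.634] 52.136530936797
slopes [-0.001 -0.001 86.185] 21288 [-94.983 -71.988] [97.343 71.999]
table plane [-0.001 -0.    -0.191]
```

View pics/w6.png

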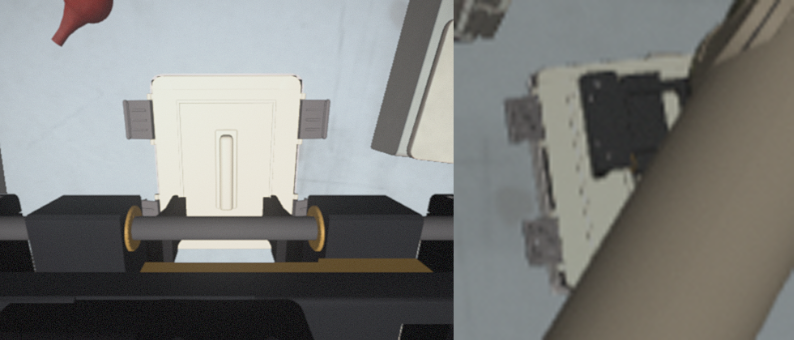

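The lid is seated level. The wrist view shows the rib from (227,136) to (226,208), with the clips still open at (138,119), (313,119), (150,208) and (292,208).

```bash
python3 - <<'E'
from h import *
np.set_printoptions(precision=1,suppress=True)
c=load('wrist');w=cloud(c);im=c['image'].astype(int)
q=(w[...,2]>104)&(w[...,2]<115)&(im.min(2)>100)
n,l,s,ce=cv2.connectedComponentsWithStats(q.astype(np.uint8));k=1+np.argmax(s[1:,4])
p=w[l==k];r=cv2.minAreaRect(p[:,:2].astype(np.float32));print('rib',r,np.median(p[:,2]))
ctr=np.array(r[0]);yaw=r[2] if r[2]<45 else r[2]-90;print(yaw)
a=np.radians(yaw);R=np.array([[np.cos(a),-np.sin(a)],[np.sin(a),np.cos(a)]])
m=(w[...,2]>60)&(w[...,2]<125)
p=w[m];l=(p[:,:2]-ctr)@R
for sx in(-55,55):
  for sy in(-1,1):
    for lo in range(80,108,4):
      k=(abs(l[:,0]-sx)<12)&(l[:,1]*sy>lo)&(l[:,1]*sy<=lo+4)
      if k.sum(): print(sx,sy,lo,k.sum(),'z',np.median(p[k,2]),end=' | ')
    k=(abs(l[:,0]-sx)<12)&(l[:,1]*sy<115);print('max out',(l[k,1]*sy).max())
for sy in (-1,1):
    k=(abs(l[:,0])<25)&(l[:,1]*sy<90);print('edge',(l[k,1]*sy).max())
k=(abs(l[:,1])<50);print('xext',l[k,0].min(),l[k,0].max())
E
```

```text
rib ((521.6236572265625, -316.5390319824219), (78.70053100585938, 13.672402381896973), 4.32084846496582) 108.71675036117911
4.32084846496582
-55 -1 80 133 z 91.11397060127081 | -55 -1 84 131 z 90.44138758737469 | -55 -1 88 125 z 89.68110873307288 | -55 -1 92 131 z 88.90315621435718 | -55 -1 96 121 z 88.02760867742501 | -55 -1 100 159 z 87.50211847074992 | -55 -1 104 104 z 88.76882540202466 | max out 107.86693432174289
-55 1 80 132 z 90.86082682757154 | -55 1 84 131 z 90.26157425634783 | -55 1 88 135 z 89.85349639290554 | -55 1 92 129 z 89.2920314080056 | -55 1 96 122 z 88.55092747519102 | -55 1 100 171 z 89.67020760738635 | -55 1 104 47 z 90.23424032311293 | max out 106.19943101906112
55 -1 80 42 z 91.04030128183805 | 55 -1 84 46 z 90.00000855009958 | 55 -1 88 46 z 89.35042487597397 | 55 -1 92 50 z 88.33577782052188 | 55 -1 96 10 z 88.00798561826583 | max out 96.57494243847835
55 1 80 40 z 90.86780296781825 | 55 1 84 39 z 89.37641551402422 | 55 1 88 45 z 87.98653760458811 | 55 1 92 8 z 87.41382330710587 | max out 92.31603192277714
edge 81.23603106887909
edge 81.57383220728272
xext -100.80033836609982 99.08908038584144
```

Request:
{"name": "apply_moves", "arguments": {"moves": [-15, 25, 0, 0, -32, 52, 0, 0, -48, 80, 0, 0, -60, 100, 0, 0, -64, 105, 0, 0, -64, 105, -30, 0, -64, 105, -60, 0, -64, 105, -75, 0, -64, 105, -75, 0, -64, 105, -75, 0], "grip": 0}}

```text
t: 14.65
tool_pos: [458.3, -211.5, 92.3]
orientation: [[-0.997, -0.08, -0.001], [-0.08, 0.997, -0.0], [0.001, -0.0, -1.0]]
force: [-1.3, -0.2, -0.4]
opening: 0.4
grasp_force: 0.0
```

```bash
python3 - <<'E'
from h import *
np.set_printoptions(precision=1,suppress=True)
c=cam('wrist');s=cam('scene');w=cloud(c);o=get_obs();print(o['t'],o['tool_pos'],o['opening'],o['force'])
a=np.radians(4.5);R=np.array([[np.cos(a),-np.sin(a)],[np.sin(a),np.cos(a)]])
T=o['tool_pos'];l=np.dstack([(w[...,:2]-[522,-316.4])@R,w[...,2]])
print('tool local',(T[:2]-[522,-316.4])@R)
m=(abs(l[...,0]+55)<25)&(l[...,1]>80)&(l[...,1]<140)&(l[...,2]<185)&(l[...,2]>95)
p=l[m]
for z in range(95,185,6):
    q=p[(p[:,2]>=z)&(p[:,2]<z+6)]
    if len(q)>3:print(z,len(q),np.percentile(q,[2,98],axis=0).ravel())
cv2.imwrite('pics/w7.png',c['image'][:,:,::-1])
E
```

```text
14.75 [ 459.  -211.5   93.2] 0.23817592703746737 [ 0.3 -0.2  0.7]
tool local [-54.6 109.6]
113 14 [-66.5 103.1 117.5 -65.2 112.7 119. ]
119 127 [-67.5  99.6 119.2 -65.4 116.8 124.7]
125 144 [-67.5  99.7 125.2 -65.2 116.7 130.8]
131 149 [-67.5 100.3 131.2 -65.2 116.  136.9]
137 164 [-67.6 101.2 137.3 -63.3 115.2 142.9]
143 141 [-67.4 102.  143.1 -64.1 114.4 148.7]
149 33 [-67.4 102.1 149.  -49.5 114.3 154.7]
155 16 [-50.2 108.  155.  -46.4 108.5 156.2]
161 14 [-58.9 105.  166.6 -48.7 112.9 167. ]
167 624 [-60.6 103.3 167.1 -48.7 113.2 170.7]
173 37 [-65.7 103.2 176.8 -58.1 113.3 178.9]
179 19 [-67.4 103.3 179.1 -56.8 113.3 185. ]
```

Request:
{"name": "apply_moves", "arguments": {"moves": [0, 0, -10, 0, 0, 0, -18, 0, 0, 0, -26, 0, 0, 0, -34, 0, 0, 0, -42, 0, 0, 0, -50, 0, 0, 0, -58, 0, 0, 0, -66, 0, 0, 0, -67, 0, 0, 0, -67, 0]}}

```text
t: 15.75
tool_pos: [458.2, -210.9, 25.1]
orientation: [[-0.997, -0.081, -0.001], [-0.081, 0.997, 0.0], [0.001, 0.0, -1.0]]
force: [-0.4, 0.6, -0.1]
opening: 0.2
grasp_force: 0.2
```

Request:
{"name": "apply_moves", "arguments": {"moves": [0.1, -1, 0, 0, 0.2, -2, 0, 0, 0.3, -3, 0, 0, 0.3, -3, 0, 0]}}

```text
t: 16.15
tool_pos: [458.9, -213.9, 25.5]
orientation: [[-0.997, -0.081, 0.0], [-0.081, 0.997, 0.0], [-0.0, 0.0, -1.0]]
force: [0.6, 1.2, -0.4]
opening: 0.8
grasp_force: 0.7
```

Request:
{"name": "apply_moves", "arguments": {"moves": [0.1, -1, -0.4, 0, 0.2, -2, -0.8, 0, 0.2, -2, -0.8, 0]}}

```text
t: 16.45
tool_pos: [458.9, -214.9, 24.3]
orientation: [[-0.997, -0.082, -0.001], [-0.082, 0.997, 0.001], [0.0, 0.001, -1.0]]
force: [0.6, 6.0, -1.3]
opening: 0.4
grasp_force: 2.8
```

Request:
{"name": "apply_moves", "arguments": {"moves": [0.1, -1, -0.4, 0, 0.1, -1, -0.4, 0]}}

```text
t: 16.65
tool_pos: [458.9, -215.3, 23.8]
orientation: [[-0.997, -0.082, -0.001], [-0.082, 0.997, 0.002], [0.001, 0.002, -1.0]]
force: [0.4, 7.9, -1.7]
opening: 0.6
grasp_force: 3.8
```

Request:
{"name": "apply_moves", "arguments": {"moves": [0.1, -1, -0.4, 0, 0.1, -1, -0.4, 0]}}

```text
t: 16.85
tool_pos: [458.9, -215.7, 23.3]
orientation: [[-0.997, -0.082, -0.001], [-0.082, 0.997, 0.003], [0.001, 0.003, -1.0]]
force: [-1.3, 9.0, -1.8]
opening: 0.5
grasp_force: 4.6
```

Request:
{"name": "apply_moves", "arguments": {"moves": [0.1, -1, -0.4, 0, 0.1, -1, -0.4, 0]}}

```text
t: 17.05
tool_pos: [459.0, -216.3, 22.7]
orientation: [[-0.997, -0.083, -0.002], [-0.083, 0.997, 0.003], [0.001, 0.003, -1.0]]
force: [-0.1, 10.1, -3.2]
opening: 0.6
grasp_force: 5.1
```

Request:
{"name": "apply_moves", "arguments": {"moves": [0.1, -1, -0.4, 0, 0.1, -1, -0.4, 0]}}

```text
t: 17.25
tool_pos: [458.9, -217.0, 22.0]
orientation: [[-0.997, -0.083, -0.002], [-0.083, 0.997, 0.004], [0.002, 0.004, -1.0]]
force: [0.3, 11.3, -5.5]
opening: 0.3
grasp_force: 5.2
```

Request:
{"name": "apply_moves", "arguments": {"moves": [0.1, -1, -0.4, 0, 0.1, -1, -0.4, 0]}}

```text
t: 17.45
tool_pos: [459.2, -220.1, 22.1]
orientation: [[-0.997, -0.082, -0.001], [-0.082, 0.997, 0.001], [0.001, 0.001, -1.0]]
force: [-0.4, -0.5, -0.3]
opening: 0.4
grasp_force: 0.0
```

Request:
{"name": "apply_moves", "arguments": {"moves": [0.1, -1, -0.4, 0, 0.1, -1, -0.4, 0]}}

```text
t: 17.65
tool_pos: [459.5, -221.7, 22.2]
orientation: [[-0.997, -0.081, -0.0], [-0.081, 0.997, 0.001], [0.0, 0.001, -1.0]]
force: [-1.4, 4.2, -0.2]
opening: 0.2
grasp_force: 2.4
```

First clip snapped: the force rose to 12.6 N, dropped to 0, then met the stop softly at 10 mm out. Next is the diagonal clip, fr.

Request:
{"name": "apply_moves", "arguments": {"moves": [-1, 8, 0, 0, -1, 10, 30, 0, -1, 10, 70, 0, 5, 0, 95, 0, 25, -30, 95, 0, 50, -70, 95, 0, 75, -110, 95, 0, 100, -150, 95, 0, 118, -180, 95, 0, 126, -197, 90, 0, 126, -197, 80, 0, 126, -197, 72, 0]}}

```text
t: 18.85
tool_pos: [585.0, -419.0, 93.1]
orientation: [[-0.997, -0.08, -0.001], [-0.08, 0.997, -0.0], [0.001, -0.0, -1.0]]
force: [-0.2, 0.4, -0.3]
opening: 0.8
grasp_force: 0.0
```

Request:
{"name": "apply_moves", "arguments": {"moves": [0, 0, 0, 0, 0, 0, 0, 0]}}

```text
t: 19.05
tool_pos: [585.7, -417.8, 94.4]
orientation: [[-0.997, -0.082, 0.0], [-0.082, 0.997, 0.001], [-0.0, 0.001, -1.0]]
force: [-0.7, -0.2, 0.1]
opening: 0.6
grasp_force: 0.0
```

```bash
cat > chk.py <<'E'
from h import *
import sys
np.set_printoptions(precision=1,suppress=True)
sx,sy=float(sys.argv[1]),int(sys.argv[2])
c=cam('wrist');w=cloud(c);o=get_obs();print(o['t'],o['tool_pos'],o['opening'],o['force'])
a=np.radians(4.5);R=np.array([[np.cos(a),-np.sin(a)],[np.sin(a),np.cos(a)]])
T=o['tool_pos'];l=np.dstack([(w[...,:2]-[522,-316.4])@R,w[...,2]])
print('tool local',(T[:2]-[522,-316.4])@R)
m=(abs(l[...,0]-sx)<25)&(l[...,1]*sy>80)&(l[...,1]*sy<140)&(l[...,2]<185)
p=l[m]
for z in [70,76,82,88,94,100,106,112,118,124,130]:
    q=p[(p[:,2]>=z)&(p[:,2]<z+6)]
    if len(q)>3:print(z,len(q),np.percentile(q,[2,98],axis=0).ravel())
q=l[(l[...,2]>104)&(l[...,2]<112)&(abs(l[...,1])<10)&(abs(l[...,0])<45)]
if len(q):print('rib',np.percentile(q,[1,99],axis=0).ravel())
for ex,ey in((-55,-1),(-55,1),(55,-1),(55,1)):
    q=l[(abs(l[...,0]-ex)<12)&(l[...,1]*ey>85)&(l[...,1]*ey<112)&(l[...,2]>50)&(l[...,2]<96)]
    if len(q):print('clip',ex,ey,len(q),'out',(q[:,1]*ey).max(),'z',np.percentile(q[:,2],[2,98]))
E
python3 chk.py 55 -1
```

```text
19.1 [ 585.9 -418.    94.9] -0.04864606514677497 [ 0.3  0.  -0.1]
tool local [  55.7 -106.3]
82 291 [  30.8 -107.2   84.8   55.1  -80.2   88. ]
88 999 [  36.2 -106.6   88.1   54.7  -80.4   92.1]
118 76 [  43.3 -115.9  120.3   45.5  -99.1  123.9]
124 141 [  43.2 -116.2  124.1   45.5  -98.9  129.8]
130 141 [  43.2 -115.8  130.2   45.5  -99.2  135.8]
rib [-38.1  -7.9 104.3  38.3   5.4 110.5]
clip -55 -1 1849 out 107.53380755211991 z [86.8 91.9]
clip 55 -1 629 out 107.21309524130591 z [86.5 91.4]
```

Request:
{"name": "apply_moves", "arguments": {"moves": [0, -2, -10, 0, 0, -2, -20, 0, 0, -2, -28, 0, 0, -2, -36, 0, 0, -2, -44, 0, 0, -2, -52, 0, 0, -2, -60, 0, 0, -2, -67, 0, 0, -2, -70, 0, 0, -2, -70, 0]}}

```text
t: 20.1
tool_pos: [585.3, -420.7, 23.6]
orientation: [[-0.997, -0.081, -0.001], [-0.081, 0.997, 0.0], [0.001, 0.001, -1.0]]
force: [0.6, -0.0, 0.3]
opening: 0.4
grasp_force: 0.0
```

Request:
{"name": "apply_moves", "arguments": {"moves": [-0.1, 1, 0, 0, -0.2, 2, 0, 0, -0.3, 3, -0.4, 0, -0.3, 3, -0.4, 0]}}

```text
t: 20.5
tool_pos: [585.3, -417.7, 23.9]
orientation: [[-0.997, -0.081, 0.0], [-0.081, 0.997, 0.0], [-0.0, 0.0, -1.0]]
force: [-0.1, -0.2, 0.3]
opening: 0.8
grasp_force: 0.5
```

Request:
{"name": "apply_moves", "arguments": {"moves": [-0.1, 1, -0.4, 0, -0.2, 2, -0.8, 0, -0.2, 2, -0.8, 0]}}

```text
t: 20.8
tool_pos: [585.0, -415.7, 22.9]
orientation: [[-0.997, -0.081, -0.0], [-0.081, 0.997, 0.0], [0.0, 0.0, -1.0]]
force: [-0.7, -0.6, 0.4]
opening: 0.5
grasp_force: 0.5
```

Request:
{"name": "apply_moves", "arguments": {"moves": [-0.1, 1, -0.4, 0, -0.2, 2, -0.8, 0, -0.2, 2, -0.8, 0]}}

```text
t: 21.1
tool_pos: [584.7, -415.1, 22.2]
orientation: [[-0.997, -0.08, 0.0], [-0.08, 0.997, -0.002], [-0.0, -0.002, -1.0]]
force: [1.2, -6.5, -3.3]
opening: 0.1
grasp_force: 3.0
```

Request:
{"name": "apply_moves", "arguments": {"moves": [-0.1, 1, -0.4, 0, -0.1, 1, -0.4, 0]}}

```text
t: 21.3
tool_pos: [584.6, -414.9, 21.9]
orientation: [[-0.997, -0.08, 0.001], [-0.08, 0.997, -0.003], [-0.001, -0.003, -1.0]]
force: [2.1, -8.3, -3.9]
opening: 0.7
grasp_force: 4.2
```

Request:
{"name": "apply_moves", "arguments": {"moves": [-0.1, 1, -0.4, 0, -0.1, 1, -0.4, 0]}}

```text
t: 21.5
tool_pos: [584.5, -414.6, 21.7]
orientation: [[-0.997, -0.079, 0.001], [-0.079, 0.997, -0.004], [-0.001, -0.004, -1.0]]
force: [3.4, -11.0, -6.0]
opening: 0.5
grasp_force: 5.4
```

Request:
{"name": "apply_moves", "arguments": {"moves": [-0.1, 1, -0.4, 0, -0.1, 1, -0.4, 0]}}

```text
t: 21.7
tool_pos: [584.4, -414.4, 21.4]
orientation: [[-0.997, -0.079, 0.002], [-0.079, 0.997, -0.005], [-0.001, -0.006, -1.0]]
force: [3.8, -12.5, -6.5]
opening: 0.5
grasp_force: 6.5
```

Request:
{"name": "apply_moves", "arguments": {"moves": [-0.1, 0.7, -1, 0, -0.1, 0.7, -1, 0]}}

```text
t: 21.9
tool_pos: [584.3, -413.7, 20.5]
orientation: [[-0.997, -0.079, 0.002], [-0.079, 0.997, -0.005], [-0.001, -0.006, -1.0]]
force: [4.7, -13.2, -5.6]
opening: 0.2
grasp_force: 6.4
```

Request:
{"name": "apply_moves", "arguments": {"moves": [-0.1, 0.7, -1, 0, -0.1, 0.7, -1, 0]}}

```text
t: 22.1
tool_pos: [584.3, -413.1, 19.8]
orientation: [[-0.997, -0.079, 0.002], [-0.079, 0.997, -0.006], [-0.001, -0.006, -1.0]]
force: [3.0, -13.8, -4.3]
opening: 0.3
grasp_force: 6.4
```

Request:
{"name": "apply_moves", "arguments": {"moves": [-0.1, 0.7, -0.8, 0, -0.1, 0.7, -0.8, 0]}}

```text
t: 22.3
tool_pos: [584.2, -412.3, 19.0]
orientation: [[-0.997, -0.079, 0.002], [-0.079, 0.997, -0.005], [-0.001, -0.006, -1.0]]
force: [3.6, -11.9, -4.2]
opening: 0.2
grasp_force: 6.2
```

Request:
{"name": "apply_moves", "arguments": {"moves": [-0.1, 0.7, -0.8, 0, -0.1, 0.7, -0.8, 0]}}

```text
t: 22.5
tool_pos: [584.0, -410.3, 17.8]
orientation: [[-0.997, -0.08, 0.001], [-0.08, 0.997, -0.003], [-0.001, -0.003, -1.0]]
force: [2.7, -8.6, -3.0]
opening: 0.3
grasp_force: 4.0
```

Request:
{"name": "apply_moves", "arguments": {"moves": [0, 0, 0, 0]}}

```text
t: 22.6
tool_pos: [584.0, -410.3, 17.8]
orientation: [[-0.997, -0.08, 0.001], [-0.08, 0.997, -0.003], [-0.001, -0.003, -1.0]]
force: [1.9, -9.3, -3.4]
opening: 0.5
grasp_force: 4.0
```

Request:
{"name": "apply_moves", "arguments": {"moves": [0, 0.5, -0.2, 0, 0, 0.5, -0.2, 0]}}

```text
t: 22.8
tool_pos: [584.0, -410.3, 17.8]
orientation: [[-0.997, -0.079, 0.001], [-0.079, 0.997, -0.004], [-0.001, -0.004, -1.0]]
force: [2.6, -10.9, -1.8]
opening: 0.5
grasp_force: 4.7
```

Request:
{"name": "apply_moves", "arguments": {"moves": [0, -8, 0, 0, 0, -12, 30, 0, 0, -12, 70, 0, -5, 0, 95, 0, -25, 0, 95, 0, -55, 0, 95, 0, -85, 0, 95, 0, -108, 0, 95, 0, -108, 0, 95, 0, -108, 0, 95, 0]}}

```text
t: 23.8
tool_pos: [476.6, -407.2, 112.5]
orientation: [[-0.997, -0.081, 0.001], [-0.081, 0.997, 0.001], [-0.001, 0.001, -1.0]]
force: [0.4, 0.2, 0.1]
opening: 0.5
grasp_force: 0.0
```

```bash
python3 chk.py -55 -1; python3 - <<'E'
from h import *
c=load('wrist');s=cam('scene');t=cam('top')
cv2.imwrite('pics/w8.png',np.vstack([c['image'][:300],cv2.resize(s['image'][230:330,285:445],(560,350),interpolation=cv2.INTER_CUBIC)])[:600,:,::-1])
E
```

```text
23.85 [ 477.2 -407.   112.3] 0.5347647343238742 [-0.1 -0.3 -0.7]
tool local [-51.8 -86.8]
82 800 [ -77.6 -107.3   84.9  -46.   -81.1   88. ]
88 761 [ -73.4 -106.1   88.   -46.1  -80.4   91.2]
rib [-39.6   0.3 104.1   4.2   5.7 108.9]
clip -55 -1 924 out 107.74373122895895 z [85.4 90.5]
clip -55 1 17 out 86.17133478213653 z [85.7 87. ]
```

View pics/w8.png

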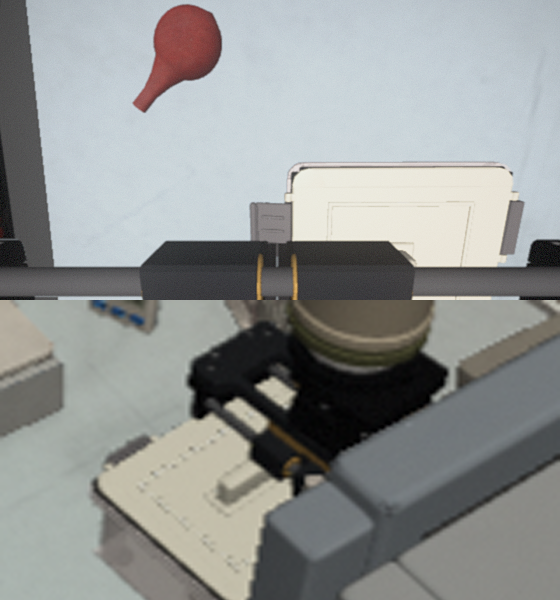

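Request:
{"name": "apply_moves", "arguments": {"moves": [10, 10, 30, 0, 40, 20, 40, 0, 75, 27, 40, 0, 110, 27, 40, 0, 145, 27, 40, 0, 170, 27, 40, 0, 180, 27, 40, 0, 180, 27, 40, 0, 180, 27, 40, 0]}}

```text
t: 24.85
tool_pos: [655.9, -380.6, 151.5]
orientation: [[-0.997, -0.081, -0.001], [-0.081, 0.997, 0.0], [0.001, 0.0, -1.0]]
force: [-0.4, -0.1, -0.2]
opening: 0.5
grasp_force: 0.0
```

```bash
python3 chk.py 55 -1; python3 - <<'E'
from h import *
np.set_printoptions(precision=1,suppress=True)
c=load('wrist');save(c,'pics/w9.png')
w=cloud(c);a=np.radians(4.5);R=np.array([[np.cos(a),-np.sin(a)],[np.sin(a),np.cos(a)]])
l=np.dstack([(w[...,:2]-[522,-316.4])@R,w[...,2]])
for sx,sy in((55,-1),(-55,1),(-55,-1),(55,1)):
    p=l[(abs(l[...,0]-sx)<14)&(l[...,1]*sy>78)&(l[...,1]*sy<112)&(l[...,2]>40)]
    print(sx,sy,[(y,int((k:=(abs(p[:,1]*sy-y)<1)).sum()),np.median(p[k,2]).round(1) if k.any() else 0) for y in range(79,110,2)])
E
```

```text
24.9 [ 655.5 -380.9  152. ] 0.45348128387467773 [-0.2  0.1  0.5]
tool local [128.  -74.8]
76 14 [ 45.2 -87.8  76.7  67.3 -86.3  81.5]
82 440 [ 32.2 -86.   84.3  76.7 -80.4  87.4]
rib [-24.4  -7.5 104.3  39.4   5.9 110.1]
clip 55 -1 157 out 90.45877467948209 z [59.6 87.1]
clip 55 1 746 out 107.70740320645739 z [83.1 90.2]
55 -1 [(79, 111, np.float64(85.9)), (81, 74, np.float64(86.0)), (83, 110, np.float64(86.1)), (85, 91, np.float64(86.0)), (87, 54, np.float64(78.5)), (89, 66, np.float64(61.3)), (91, 8, np.float64(59.7)), (93, 0, 0), (95, 0, 0), (97, 0, 0), (99, 0, 0), (101, 0, 0), (103, 0, 0), (105, 0, 0), (107, 0, 0), (109, 0, 0)]
-55 1 [(79, 0, 0), (81, 0, 0), (83, 0, 0), (85, 0, 0), (87, 0, 0), (89, 0, 0), (91, 0, 0), (93, 0, 0), (95, 0, 0), (97, 0, 0), (99, 0, 0), (101, 0, 0), (103, 0, 0), (105, 0, 0), (107, 0, 0), (109, 0, 0)]
-55 -1 [(79, 0, 0), (81, 0, 0), (83, 0, 0), (85, 0, 0), (87, 0, 0), (89, 0, 0), (91, 0, 0), (93, 0, 0), (95, 0, 0), (97, 0, 0), (99, 0, 0), (101, 0, 0), (103, 0, 0), (105, 0, 0), (107, 0, 0), (109, 0, 0)]
55 1 [(79, 191, np.float64(89.9)), (81, 79, np.float64(90.6)), (83, 73, np.float64(90.1)), (85, 85, np.float64(89.7)), (87, 74, np.float64(88.7)), (89, 69, np.float64(88.2)), (91, 76, np.float64(87.4)), (93, 66, np.float64(86.9)), (95, 74, np.float64(85.9)), (97, 74, np.float64(85.3)), (99, 63, np.float64(84.6)), (101, 95, np.float64(83.9)), (103, 138, np.float64(84.7)), (105, 75, np.float64(85.3)), (107, 21, np.float64(84.7)), (109, 0, 0)]
```

The fr curl lies at 89.6 mm and z ≈ 61, so it is shut. Clip fl is next.

Request:
{"name": "apply_moves", "arguments": {"moves": [-15, 30, 0, 0, -35, 70, 0, 0, -55, 110, 0, 0, -72, 145, 0, 0, -85, 170, 0, 0, -87.5, 177.5, -20, 0, -87.5, 177.5, -50, 0, -87.5, 177.5, -70, 0, -87.5, 177.5, -85, 0, -87.5, 177.5, -95, 0, -87.5, 177.5, -105, 0, -87.5, 177.5, -115, 0]}}

```text
t: 26.1
tool_pos: [569.1, -203.7, 37.3]
orientation: [[-0.997, -0.081, 0.001], [-0.081, 0.997, -0.0], [-0.001, -0.0, -1.0]]
force: [0.3, 0.2, -0.1]
opening: 0.7
grasp_force: 0.3
```

Request:
{"name": "apply_moves", "arguments": {"moves": [0, 0, -6, 0, 0, 0, -12, 0, 0, 0, -12, 0]}}

```text
t: 26.4
tool_pos: [568.2, -202.9, 24.4]
orientation: [[-0.997, -0.081, -0.001], [-0.081, 0.997, 0.0], [0.001, 0.0, -1.0]]
force: [0.3, 0.1, 0.4]
opening: 0.6
grasp_force: 0.0
```

Request:
{"name": "apply_moves", "arguments": {"moves": [0.1, -1, 0, 0, 0.2, -2, 0, 0, 0.3, -3, -0.5, 0, 0.3, -3, -0.5, 0]}}

```text
t: 26.8
tool_pos: [569.1, -205.8, 24.8]
orientation: [[-0.997, -0.081, 0.0], [-0.081, 0.997, 0.001], [-0.0, 0.001, -1.0]]
force: [-0.2, 1.9, 0.4]
opening: 0.4
grasp_force: 1.2
```

Request:
{"name": "apply_moves", "arguments": {"moves": [0.1, -1, -0.5, 0, 0.2, -2, -1, 0, 0.2, -2, -1, 0]}}

```text
t: 27.1
tool_pos: [569.2, -206.9, 23.5]
orientation: [[-0.997, -0.082, -0.0], [-0.082, 0.997, 0.002], [0.0, 0.002, -1.0]]
force: [-0.6, 6.1, -0.6]
opening: 0.4
grasp_force: 2.8
```

Request:
{"name": "apply_moves", "arguments": {"moves": [0.1, -1, -0.6, 0, 0.1, -1, -0.6, 0]}}

```text
t: 27.3
tool_pos: [569.3, -207.7, 22.8]
orientation: [[-0.997, -0.082, -0.001], [-0.082, 0.997, 0.002], [0.0, 0.002, -1.0]]
force: [0.2, 6.4, -1.0]
opening: 0.5
grasp_force: 2.9
```

Request:
{"name": "apply_moves", "arguments": {"moves": [0.1, -1, -0.8, 0, 0.1, -1, -0.8, 0]}}

```text
t: 27.5
tool_pos: [569.2, -209.2, 21.9]
orientation: [[-0.997, -0.082, -0.001], [-0.082, 0.997, 0.001], [0.001, 0.001, -1.0]]
force: [0.3, 4.7, -2.4]
opening: 0.5
grasp_force: 2.4
```

Request:
{"name": "apply_moves", "arguments": {"moves": [0.1, -0.8, -0.8, 0, 0.1, -0.8, -0.8, 0]}}

```text
t: 27.7
tool_pos: [569.5, -211.2, 21.5]
orientation: [[-0.997, -0.081, 0.0], [-0.081, 0.997, -0.0], [-0.0, -0.0, -1.0]]
force: [0.8, 3.0, -1.2]
opening: 0.4
grasp_force: 1.0
```

Request:
{"name": "apply_moves", "arguments": {"moves": [0.1, -1, -0.4, 0, 0.1, -1, -0.4, 0]}}

```text
t: 27.9
tool_pos: [569.5, -211.2, 21.2]
orientation: [[-0.997, -0.081, -0.0], [-0.081, 0.997, 0.001], [0.0, 0.001, -1.0]]
force: [-1.7, 7.1, 2.9]
opening: 0.2
grasp_force: 3.3
```

Request:
{"name": "apply_moves", "arguments": {"moves": [0.1, -1, -0.2, 0, 0.1, -1, -0.2, 0]}}

```text
t: 28.1
tool_pos: [569.5, -211.3, 21.1]
orientation: [[-0.997, -0.082, -0.001], [-0.082, 0.997, 0.002], [0.001, 0.003, -1.0]]
force: [-3.7, 8.9, 5.0]
opening: 0.7
grasp_force: 5.3
```

Request:
{"name": "apply_moves", "arguments": {"moves": [-0.5, 6, 0, 0, -1, 12, 20, 0, -1, 12, 60, 0, 10, 5, 100, 0, 30, -5, 130, 0, 55, -20, 130, 0, 75, -30, 130, 0, 80, -30, 130, 0, 80, -30, 130, 0, 80, -30, 130, 0]}}

```text
t: 29.1
tool_pos: [648.9, -243.0, 150.8]
orientation: [[-0.997, -0.081, -0.001], [-0.081, 0.997, -0.0], [0.001, -0.0, -1.0]]
force: [-0.2, -0.1, -0.8]
opening: 0.5
grasp_force: 0.0
```

```bash
python3 chk.py 55 1;python3 - <<'E'
from h import *
c=load('wrist');save(c,'pics/w10.png')
E
```

```text
29.15 [ 648.9 -242.8  151. ] 0.40404906667160184 [-0.2  0.   0.2]
tool local [132.3  63.4]
76 6 [45.2 87.3 79.5 64.9 88.  81.6]
82 495 [32.5 80.1 84.7 77.4 86.6 87.7]
88 6 [47.3 80.8 88.  68.2 85.4 88.3]
rib [-20.   -6.6 104.4  39.5   7.  110. ]
clip 55 -1 39 out 87.08163799580082 z [84.  86.7]
clip 55 1 95 out 89.66495718856801 z [59.9 87.5]
```

fl is shut too (curl at 89.5 mm). The last one is nr.

Request:
{"name": "apply_moves", "arguments": {"moves": [-20, -20, 0, 0, -45, -50, 0, 0, -75, -80, 0, 0, -105, -112, 0, 0, -135, -145, 0, 0, -160, -170, 0, 0, -173, -186, 0, 0, -173, -186, -20, 0, -173, -186, -45, 0, -173, -186, -58, 0, -173, -186, -70, 0, -173, -186, -80, 0]}}

```text
t: 30.35
tool_pos: [476.8, -428.7, 70.6]
orientation: [[-0.997, -0.081, 0.0], [-0.081, 0.997, -0.0], [-0.0, -0.0, -1.0]]
force: [0.2, 1.1, 1.0]
opening: 0.9
grasp_force: 0.0
```

Request:
{"name": "apply_moves", "arguments": {"moves": [0, 0, -10, 0, 0, 0, -20, 0, 0, 0, -30, 0, 0, 0, -40, 0, 0, 0, -47, 0, 0, 0, -47, 0]}}

```text
t: 30.95
tool_pos: [476.0, -428.6, 22.6]
orientation: [[-0.997, -0.081, -0.001], [-0.081, 0.997, 0.001], [0.001, 0.001, -1.0]]
force: [0.1, 0.0, 0.1]
opening: 0.5
grasp_force: 0.0
```

Request:
{"name": "apply_moves", "arguments": {"moves": [-0.1, 1, 0, 0, -0.2, 2, 0, 0, -0.3, 3, -0.4, 0, -0.3, 3, -0.4, 0]}}

```text
t: 31.35
tool_pos: [476.5, -425.8, 23.7]
orientation: [[-0.997, -0.081, 0.0], [-0.081, 0.997, -0.0], [-0.0, -0.0, -1.0]]
force: [0.4, -1.4, -0.4]
opening: -0.1
grasp_force: 0.4
```

Request:
{"name": "apply_moves", "arguments": {"moves": [-0.1, 1, -0.4, 0, -0.2, 2, -0.8, 0, -0.2, 2, -0.8, 0]}}

```text
t: 31.65
tool_pos: [476.2, -423.6, 22.6]
orientation: [[-0.997, -0.081, -0.0], [-0.081, 0.997, 0.0], [0.0, 0.0, -1.0]]
force: [-0.1, -0.8, -0.6]
opening: 0.9
grasp_force: 0.2
```

Request:
{"name": "apply_moves", "arguments": {"moves": [-0.1, 1, -0.5, 0, -0.1, 1, -0.5, 0]}}

```text
t: 31.85
tool_pos: [476.1, -422.8, 22.2]
orientation: [[-0.997, -0.081, 0.0], [-0.081, 0.997, 0.0], [-0.0, 0.0, -1.0]]
force: [0.0, -0.5, -0.2]
opening: 0.4
grasp_force: 0.3
```

Request:
{"name": "apply_moves", "arguments": {"moves": [-0.1, 1, -0.8, 0, -0.1, 1, -0.8, 0]}}

```text
t: 32.05
tool_pos: [476.0, -422.3, 21.6]
orientation: [[-0.997, -0.081, 0.0], [-0.081, 0.997, -0.001], [-0.0, -0.001, -1.0]]
force: [-0.2, -2.5, 0.0]
opening: 0.7
grasp_force: 1.2
```

Request:
{"name": "apply_moves", "arguments": {"moves": [-0.1, 0.8, -0.8, 0, -0.1, 0.8, -0.8, 0]}}

```text
t: 32.25
tool_pos: [476.0, -421.7, 20.9]
orientation: [[-0.997, -0.081, 0.001], [-0.081, 0.997, -0.001], [-0.001, -0.001, -1.0]]
force: [-0.1, -4.4, 1.1]
opening: 0.4
grasp_force: 2.1
```

Request:
{"name": "apply_moves", "arguments": {"moves": [-0.1, 0.8, -0.8, 0, -0.1, 0.8, -0.8, 0]}}

```text
t: 32.45
tool_pos: [475.9, -420.5, 19.9]
orientation: [[-0.997, -0.081, 0.0], [-0.081, 0.997, -0.0], [-0.0, -0.0, -1.0]]
force: [1.7, -3.7, 1.2]
opening: 0.3
grasp_force: 2.3
```

Request:
{"name": "apply_moves", "arguments": {"moves": [-0.1, 0.8, -0.8, 0, -0.1, 0.8, -0.8, 0]}}

```text
t: 32.65
tool_pos: [475.6, -419.4, 18.9]
orientation: [[-0.997, -0.081, -0.0], [-0.081, 0.997, 0.0], [0.0, 0.0, -1.0]]
force: [0.2, -4.2, 1.6]
opening: -0.2
grasp_force: 2.2
```

Request:
{"name": "apply_moves", "arguments": {"moves": [-0.1, 0.8, -0.5, 0, -0.1, 0.8, -0.5, 0]}}

```text
t: 32.85
tool_pos: [475.7, -419.4, 18.8]
orientation: [[-0.997, -0.081, 0.001], [-0.081, 0.997, -0.001], [-0.001, -0.001, -1.0]]
force: [1.6, -6.2, 2.1]
opening: 0.7
grasp_force: 3.4
```

Request:
{"name": "apply_moves", "arguments": {"moves": [-0.1, 0.8, -0.4, 0, -0.1, 0.8, -0.4, 0]}}

```text
t: 33.05
tool_pos: [475.7, -419.4, 18.8]
orientation: [[-0.997, -0.08, 0.001], [-0.08, 0.997, -0.002], [-0.001, -0.003, -1.0]]
force: [1.9, -8.8, 3.7]
opening: 0.6
grasp_force: 4.5
```

Hard stop at −419.4. I'll retreat and look at all four clips from above.

Request:
{"name": "apply_moves", "arguments": {"moves": [0.5, -6, 0, 0, 1, -12, 20, 0, 1, -12, 60, 0, 5, 0, 100, 0, 25, 30, 140, 0, 55, 60, 170, 0, 85, 85, 200, 0, 115, 100, 220, 0, 140, 105, 230, 0, 155, 105, 230, 0, 155, 105, 230, 0, 155, 105, 230, 0]}}

```text
t: 34.25
tool_pos: [629.5, -312.7, 246.8]
orientation: [[-0.997, -0.081, -0.003], [-0.081, 0.997, 0.001], [0.003, 0.001, -1.0]]
force: [0.0, -0.5, 0.2]
opening: 0.2
grasp_force: 0.0
```

```bash
python3 chk.py 55 1;python3 - <<'E'
from h import *
np.set_printoptions(precision=4,suppress=True)
c=load('wrist');save(c,'pics/w11.png')
w=cloud(c);a=np.radians(4.5);R=np.array([[np.cos(a),-np.sin(a)],[np.sin(a),np.cos(a)]])
l=np.dstack([(w[...,:2]-[522,-316.4])@R,w[...,2]])
k=(abs(l[...,1])<70)&(abs(l[...,1])>15)&(abs(l[...,0])<92)&(l[...,2]>75)&(l[...,2]<95);p=l[k]
print('plate',np.linalg.lstsq(np.c_[p[:,:2],np.ones(len(p))],p[:,2],rcond=None)[0])
E
```

```text
34.3 [ 629.1 -313.2  247.3] 0.49491629973690054 [-0.6  0.1  0.4]
tool local [107.   -5.2]
82 225 [33.1 80.2 84.7 74.5 86.3 87.7]
rib [-37.7  -6.9 104.5  38.4   6.2 109.9]
clip -55 -1 55 out 88.38500104436426 z [81.9 88. ]
clip -55 1 13 out 85.7069828190488 z [85.1 87. ]
clip 55 -1 25 out 87.66150493393356 z [82.4 87.2]
clip 55 1 26 out 86.88941274550368 z [84.6 87.7]
plate [ 0.0001  0.0039 85.2996]
```

View pics/w11.png

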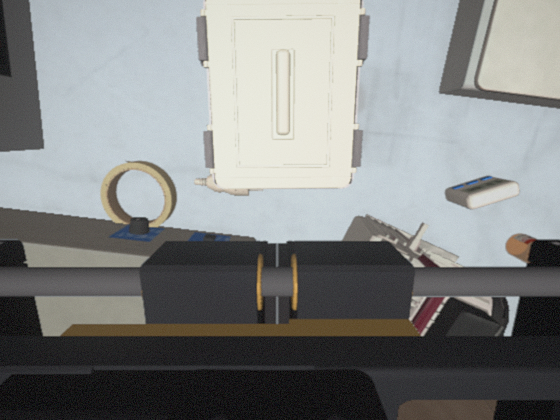

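All four clips are folded down. I'll confirm the two near curls from closer in.

Request:
{"name": "apply_moves", "arguments": {"moves": [-25, -25, -30, 0, -55, -50, -60, 0, -78, -70, -88, 0, -84, -77, -95, 0, -84, -77, -95, 0, -84, -77, -95, 0]}}

```text
t: 34.9
tool_pos: [547.4, -389.2, 154.1]
orientation: [[-0.997, -0.082, 0.002], [-0.082, 0.997, 0.0], [-0.002, 0.0, -1.0]]
force: [-0.1, -0.6, 0.3]
opening: 0.9
grasp_force: 0.0
```

```bash
python3 chk.py -55 -1
```

```text
34.95 [ 548.  -388.9  154.3] 0.5721404726512591 [0.9 0.9 1.3]
tool local [ 20.3 -74.3]
76 8 [-64.4 -88.1  79.8 -43.5 -87.3  81.9]
82 505 [-78.2 -87.   84.1 -32.6 -80.6  87.3]
rib [-38.6  -7.5 104.2  32.7   5.8 109.4]
clip -55 -1 177 out 90.80100436738988 z [59.5 87. ]
clip -55 1 11 out 85.80370812651752 z [84.9 86.4]
clip 55 -1 15 out 89.01476101874337 z [58.8 73.4]
clip 55 1 22 out 86.98378189981572 z [84.9 87.4]
```

Request:
{"name": "apply_moves", "arguments": {"moves": [-3, 40, 0, 0, -6, 85, 0, 0, -10, 125, 0, 0, -12, 150, 0, 0, -12, 150, 0, 0, -12, 150, 0, 0]}}

```text
t: 35.55
tool_pos: [535.8, -238.8, 154.2]
orientation: [[-0.996, -0.084, 0.002], [-0.084, 0.996, -0.0], [-0.002, -0.0, -1.0]]
force: [-0.9, -0.9, 0.7]
opening: 0.4
grasp_force: 0.0
```

```bash
python3 chk.py -55 1
```

```text
35.6 [ 535.3 -240.   154. ] 0.5229614505912146 [ 0.8 -0.7 -0.1]
tool local [19.2 75.1]
76 10 [-64.   86.   77.  -45.   87.   81.9]
82 403 [-76.7  80.1  84.7 -34.   85.7  87.8]
88 8 [-71.6  81.   88.1 -41.6  84.2  88.6]
rib [-38.6  -6.6 104.2  33.4   6.7 109.6]
clip -55 -1 64 out 87.50477886373574 z [84.6 87.3]
clip -55 1 102 out 88.87271243112092 z [59.6 86.8]
clip 55 -1 26 out 86.43040073997194 z [84.4 86.1]
clip 55 1 14 out 89.61354368682503 z [59.3 74.1]
```

All four curls are within 0.6 mm of the shut position and the lid is level, so I'll hand the job in.

```bash
python3 -c "
from rig import finish_job
print(finish_job())"
```

```text
the job is handed in; nothing more can be done
None
```

The lid sits level in the box mouth and all four clips read shut by camera. I closed them in the order nl, fr, fl, nr, with no reading above about 15 N, and handed the job in; no verdict came back.

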